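# Close down the inspection bench: nest the parts cups, dim the ring light

### The arm

A 7-joint arm with a two-finger parallel gripper is mounted at the origin on the work surface. World frame = base frame: x ahead of the robot, y to its left, z up, the work surface at z = 0. Lengths are in mm, angles in degrees, forces in N, time in s.
With the tool pointing down it reaches from about 425 to 950 mm from the base axis. Payload 4.7 kg.
Tool frame: the origin (TCP) lies at the very end of the fingers, on their centre line; the grasp point (between the pads) lies 19 mm behind it; z points along the fingers, y is the line along which they close (so a half turn about z gives the same grasp; the last joint's range is limited). The gripper opens to 87 mm and grips with 3 to 60 N. Pads are 19 mm wide; open, the fingers measure 117 mm over their backs; the gripper's body (75 mm by 190 mm) begins 51 mm behind the grasp point.
Start: joints at [73.975, 26.849, -2.785, 87.806, 1.381, 65.374, -4.715], TCP at [167.568, -653.889, 222.573] pointing down, gripper open.
Joint ranges: [-148.3, 148.3], [-19.14, 114.17], [-79.39, 73.82], [5.75, 140.21], [-59.74, 239.74], [12.07, 113.84], [-152.46, 152.46]. Speed limits (degrees/s): [147.25, 147.25, 180, 180, 180, 180, 180].

### API

Orientations are given as [roll, pitch, yaw] about the fixed x, y, z axes, in that order (R = Rz(yaw) Ry(pitch) Rx(roll)).
In Python, from workcell import r, get_image gives the robot as it stands.
- The arm moves only by the tool drive_tool, never from a script. Its argument "increments" is a list of rows, each an object with "delta_pos": the shift along the tool's x, y, z scaled (see below), a list of three; "twist": the turn, a rotation vector about the tool's x, y, z scaled (see below), a list of three; "jaw": the opening, from -1 (shut) to 1 (fully open). In form: [{"delta_pos": [x, y, z], "twist": [ax, ay, az], "jaw": jaw}, ...]. A call has 1 to 12 rows; each row shifts and turns the commanded pose from where the row before left it, along the tool's axes as they then stand; what a row does not reach is not made up. The controller multiplies each number of a shift by 10 cm and each number of a turn by 0.5 rad. A row lasts 1/8 s, in which the tool goes at most 62.5 mm and 10.7 degrees, less where a joint would pass 70% of its speed; a pose out of reach is approached as far as the arm can. A call with a number of a shift or a turn outside -1 to 1 is refused whole. A call with a gripper value outside its range is refused whole. The fingers move at their own pace and stop on an object; "squeeze" is the grip in N (left out, the last holds). Time passes only in rows, so rows that do not move let the fingers close. It gives the time, the measured TCP pose, the force, the opening and the grip force at its end, in the units of the state.
- r.get_state(): the state, without advancing time (a new reading comes with each control period).
- get_image(name): name is "scene" or "top" or "wrist"; returns a dict with "img" (420x560x3 uint8, blue, green, red), "range_z" (420x560 float32, mm along the optical axis (not along the pixel's ray), 0 where there is no reading), "mtx" (3x3 intrinsics, pixels), "D" ([k1, k2, p1, p2, k3] as OpenCV has them; the pictures are not rectified), "rvec" (rotation vector, rad) and "tvec" (3), from world to camera coordinates, as OpenCV has them. Camera axes: x right, y down, z forward; pixel columns grow to the right and rows downward; lengths in mm; the calibration is good to about 2 mm. A picture is of the moment at which its call begins.
- r.finish_job(): hands the job in; it is judged then, once.
The state is a dict: "t": time; "qpos": joint angles; "joint_vel": joint speeds; "effort": joint torques, N m; "tcp_pos": TCP position; "orientation": TCP orientation; "contact_force": force on the tool from outside, world axes, zero at the start; "moment": the same for the moment, N m; "gripper_width": finger opening in mm; "grip_force": force on a finger pad.
Only numpy, scipy, OpenCV 4.12 (cv2) and the standard library are available. Lean on these libraries where they do the work, as an engineer would, in place of code of your own. Each camera call takes 0.05 s, during which the arm holds its last target. There are 200 camera calls.

### The job

Inspection is over, so close down the bench: nest the three steel parts cups upright inside one another in size order, the medium one in the large one and the small one in the medium one, each fully home, with the large cup standing on the table, and turn the ring light off by turning the dimmer knob on the sloping control box fully anticlockwise to its end stop. Leave the parts tray, the bottle and the tape reel where they are.

Things in the scene. Friction and masses are not known exactly. Their poses are not given: they have to be found in the camera images.
- cup_large: large steel parts cup, round, open, tapered: 120 mm across the rim, 108 mm across the foot, 66 mm high, wall 4 mm, floor 6 mm thick, about 300 g. A flat grip tab stands on its rim: 10 mm thick, 14 mm wide (radially), rising 47 mm above the rim, leaning 20 degrees outward. Origin: centre of the underside; z up; x from the axis toward the tab, y across the tab's thickness
- cup_medium: medium steel parts cup, round, open, tapered: 92 mm across the rim, 80 mm across the foot, 63 mm high, wall 4 mm, floor 6 mm thick, about 170 g. A flat grip tab stands on its rim: 10 mm thick, 14 mm wide (radially), rising 47 mm above the rim, leaning 20 degrees outward. Origin: centre of the underside; z up; x from the axis toward the tab, y across the tab's thickness
- cup_small: small steel parts cup, round, open, tapered: 66 mm across the rim, 54 mm across the foot, 60 mm high, wall 4 mm, floor 6 mm thick, about 100 g. A flat grip tab stands on its rim: 10 mm thick, 14 mm wide (radially), rising 47 mm above the rim, leaning 20 degrees outward. Origin: centre of the underside; z up; x from the axis toward the tab, y across the tab's thickness
- cup_medium_grip (a point): a point in the middle of the medium cup's grip tab, 28 mm above its rim, 59 mm from the cup's axis; axes as the cup's (y across the 10 mm thickness)
- cup_small_grip (a point): a point in the middle of the small cup's grip tab, 28 mm above its rim, 46 mm from the cup's axis; axes as the cup's (y across the 10 mm thickness)
- light_box: light grey ring-light control box fixed to the table, 115 mm deep, 150 mm wide, 30 mm high at its front edge and 110 mm at its back; its top panel slopes 35 degrees, facing up and toward the robot, with the dimmer knob in its middle. Origin: centre of the underside; -x is its low front, z up
- dimmer (a joint): angle of the dimmer knob in rad: 0 = off, the fully anticlockwise end stop; grows as it is turned clockwise (seen looking down on the panel), up to 4.7
- dimmer_grip (a point): point on the knob's axis at which to grip, 37 mm above the panel: the knob is a black 64 mm disc with a bar grip across it, 61 mm long, 14 mm thick, 32 mm high; this point is 7 mm below the bar's top. z: knob axis, out of the panel (35 degrees from vertical); x: along the bar (white pointer line at its -x end); y: across its thickness. Turns with the knob
- parts_tray: bystander: grey compartment tray 110 x 200 x 32 mm. Origin: centre of the underside
- solvent_bottle: bystander: white bottle 60 mm across, 150 mm high. Origin: centre of the underside
- tape_reel: bystander: black tape reel lying flat, 110 mm across, 14 mm high. Origin: centre of the underside
Not all that is in view belongs to the job. Leave any purple look-alike of the cup_medium alone.

How it is judged (in metres and radians):
At the end, for the whole second after the job is handed in: Large cup upright on the table; medium cup upright on its inner floor, small cup upright on the medium's (undersides 2 to 11 mm above the next larger's, axes within 14 mm, tilt under 0.1 rad); all at rest; dimmer within 0.08 rad of its anticlockwise stop (horizontal distance between cup_medium and cup_large below 0.014 m and z of cup_medium in the frame of cup_large between 0.002 and 0.011 m and angle between each of cup_medium, cup_small, cup_large's own z axis and vertical below 0.1 rad and horizontal distance between cup_small and cup_medium below 0.014 m and z of cup_small in the frame of cup_medium between 0.002 and 0.011 m and height (world z) of cup_large between -0.008 and 0.008 m and linear speed of each of cup_large, cup_medium, cup_small below 0.02 m/s and value of joint dimmer below 0.08 rad); the robot touches nothing.
It fails at once if the parts tray, the bottle or the tape reel is moved more than 30 mm or the bottle is knocked over (distance of any of parts_tray, solvent_bottle, tape_reel from where it was at the start of the episode above 0.03 m or angle between solvent_bottle's own z axis and vertical above 0.5 rad).
It also fails if it takes over 67 s, if anything falls off the work surface, if the arm or the gripper's body presses on something with over 40 N, if the wrist force passes 120 N, or if a joint passes its speed limit or range.

## Working session

There is one attempt and no reset: what is moved stays moved. The work goes in short steps, Python scripts to look and compute and a tool call to move; the robot and the scene stay as the last step left them, time stands still between calls to the robot, and variables do not carry over. Pictures are saved under pics/ and viewed, at most 10 in all, crops included, and the job is handed in when it is done.

Besides the shell and the picture viewer there is one more tool, called after ">>>" as name([rows], argument=value, ...), one row to a line, values as JSON. drive_tool: Moves the arm, as the interface text tells. Its arguments: {"type":"object","properties":{"increments":{"type":"array","items":{"type":"object","properties":{"delta_pos":{"type":"array","items":{"type":"number"}},"twist":{"type":"array","items":{"type":"number"}},"jaw":{"type":"number"}}}},"squeeze":{"type":"number"}},"required":["increments"]}

```bash
ls; mkdir -p pics; cat > h.py <<'E'
import numpy as np, cv2
from workcell import r, get_image
from scipy.spatial.transform import Rotation as R
def pts(d):
    """world points per pixel from range"""
    h,w=d['range_z'].shape
    u,v=np.meshgrid(np.arange(w),np.arange(h))
    n=cv2.undistortPoints(np.stack([u,v],-1).reshape(-1,1,2).astype(np.float64),d['mtx'],d['D']).reshape(h,w,2)
    z=d['range_z'].astype(float)
    c=np.dstack([n[...,0]*z,n[...,1]*z,z])
    M=cv2.Rodrigues(np.array(d['rvec'],float))[0]
    p=(c-np.array(d['tvec'],float).ravel())@M
    p[z==0]=np.nan
    return p
def ray(d,uv,z):
    """cast pixel rays onto plane z"""
    n=cv2.undistortPoints(np.array(uv,float).reshape(-1,1,2),d['mtx'],d['D']).reshape(-1,2)
    M=cv2.Rodrigues(np.array(d['rvec'],float))[0]
    o=-M.T@np.array(d['tvec'],float).ravel()
    k=np.c_[n,np.ones(len(n))]@M
    return o+k*((z-o[2])/k[:,2])[:,None]
E
python3 - <<'E'
from h import *
import pickle
for n in ("scene","top"):
    d=get_image(n); cv2.imwrite(f"pics/{n}0.png",d['img']); pickle.dump(d,open(n+"0.pkl","wb"))
print(r.get_state())
E
```

```text
pics
{'t': 0.1, 'qpos': array([73.97595077, 26.89256021, -2.78334467, 87.86529381,  1.38052442,
       65.37497849, -4.71601953]), 'joint_vel': array([-0.02332385, -0.05284652, -0.03307332, -0.13440248, -0.13482082,
        0.0176347 , -0.01192686]), 'effort': array([-2.67333216e-04, -5.09168708e+01, -8.17586132e-02, -2.36826754e+01,
       -6.15751930e-02,  3.44680238e-02,  5.15037800e-05]), 'tcp_pos': array([ 167.37792812, -653.37689789,  221.61749957]), 'orientation': array([-1.79900764e+02,  3.55779067e-03,  1.43682785e+01]), 'contact_force': array([0.00400172, 0.31739761, 0.38483438]), 'moment': array([-0.02457518, -0.00445726,  0.01369653]), 'grip_force': 0.0, 'gripper_width': 86.7848686933464}
```

View pics/scene0.png

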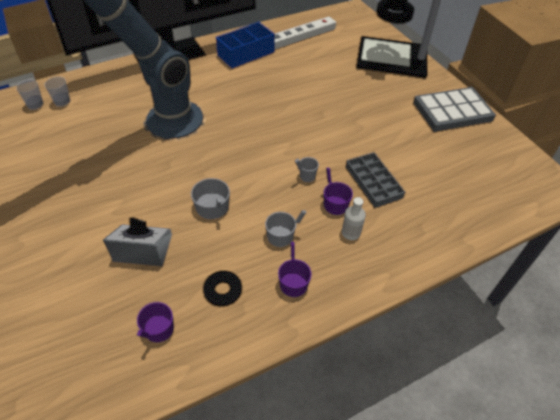

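View pics/top0.png

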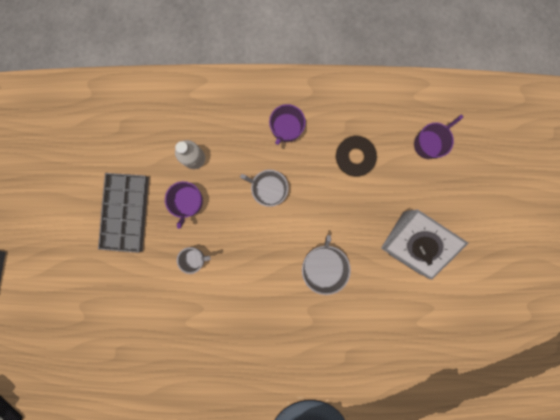

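The scene view shows the steel cups at about (211,200) large, (281,230) medium and (308,170) small, with the box at (140,243). In the top view they are at (326,268), (270,188) and (192,259), with the knob at (425,245) and purple decoys nearby. Next I'll measure these from both views.

```bash
cat > m.py <<'E'
from h import *
import pickle
D={n:pickle.load(open(n+"0.pkl","rb")) for n in("scene","top")}
C={'large':((326,268),(211,200),66,60),'medium':((270,188),(281,230),63,46),'small':((192,259),(308,170),60,33)}
for n,(ut,us,H,rad) in C.items():
    c0=ray(D['top'],[ut],30)[0]
    for v in D:
        p=pts(D[v]); hsv=cv2.cvtColor(D[v]['img'],cv2.COLOR_BGR2HSV)
        near=(np.hypot(p[...,0]-c0[0],p[...,1]-c0[1])<rad+55)&(hsv[...,1]<110)
        q=p[near&(p[...,2]>H-8)&(p[...,2]<H+5)]; t=p[near&(p[...,2]>H+12)&(p[...,2]<H+60)]
        # robust circle fit (outer-ish rim)
        if len(q)<5: print(n,v,'few',len(q));continue
        from scipy.optimize import least_squares
        s=least_squares(lambda a:np.hypot(q[:,0]-a[0],q[:,1]-a[1])-(rad-2),c0[:2],loss='soft_l1',f_scale=2).x
        m=t.mean(0) if len(t) else np.full(3,np.nan)
        print(n,v,'c',s.round(1),'n',len(q),'rimz',np.percentile(q[:,2],[50,95]).round(1),'tab',len(t),m.round(1),'zmax',t[:,2].max().round(1) if len(t) else 0,'az',np.degrees(np.arctan2(m[1]-s[1],m[0]-s[0])).round(1),'rad',np.hypot(*(m[:2]-s)).round(1))
for v,u in(('top',(425,245)),('scene',(140,240))):
    p=pts(D[v]); hsv=cv2.cvtColor(D[v]['img'],cv2.COLOR_BGR2HSV)
    c0=ray(D['top'],[(425,245)],60)[0]
    near=np.hypot(p[...,0]-c0[0],p[...,1]-c0[1])<110
    pan=p[near&(hsv[...,2]>110)&(hsv[...,1]<60)&(p[...,2]>35)&(p[...,2]<112)]
    # plane fit robust
    c=np.median(pan,0)
    for i in range(10):
        _,_,V=np.linalg.svd(pan-c); nn=V[2]*np.sign(V[2][2]); e=(pan-c)@nn; k=abs(e)<max(4,np.std(e)); pan=pan[k]; c=pan.mean(0)
    blk=p[near&(hsv[...,2]<70)&(p[...,2]>40)]
    h=(blk-c)@nn
    bar=blk[(h>32)&(h<52)]; disc=blk[(h>4)&(h<18)]
    print(v,'n',nn.round(3),'tilt',np.degrees(np.arccos(nn[2])).round(1),'az',np.degrees(np.arctan2(nn[1],nn[0])).round(1),'c',c.round(1),len(pan),'bar',len(bar),bar.mean(0).round(1),'h',np.percentile(h,[5,50,95]).round(1),'disc',len(disc),disc.mean(0).round(1))
    if len(bar)>4:
        _,S,V=np.linalg.svd(bar-bar.mean(0)); print(' bardir',V[0].round(2),'ext',np.ptp((bar-bar.mean(0))@V[0]).round(0))
for nm,u,z in(('bottle',(182,147),150),('reel',(356,156),14),('tray',(125,212),32),('pur1',(185,200),60),('pur2',(288,124),60),('pur3',(434,141),60)): print(nm,ray(D['top'],[u],z)[0].round(0))
E
python3 m.py
python3 - <<'E'
import cv2
a=cv2.imread('pics/top0.png')[195:295,375:475];b=cv2.imread('pics/scene0.png')[200:280,90:190]
cv2.imwrite('pics/box.png',cv2.hconcat([cv2.resize(a,(400,400),interpolation=2),cv2.resize(b,(400,400),interpolation=2)]))
E
```

```text
large scene c [454.8 -31.5] n 241 rimz [64.  68.8] tab 38 [532.2 -32.9 102.6] zmax 119.9 az -1.0 rad 77.4
large top c [453.2 -30.9] n 277 rimz [65.  68.2] tab 54 [527.  -30.1 103.4] zmax 116.9 az 0.6 rad 73.8
medium scene c [655.9 107.4] n 204 rimz [60.8 65.8] tab 64 [676.6 163.   96.7] zmax 116.7 az 69.6 rad 59.3
medium top c [654.  108.3] n 204 rimz [61.8 65.5] tab 61 [680.  157.6 100.2] zmax 114.4 az 62.2 rad 55.7
small scene c [476.2 302.4] n 103 rimz [58.5 64. ] tab 53 [500.3 268.1  96. ] zmax 114.2 az -55.0 rad 41.9
small top c [474.  302.6] n 148 rimz [58.3 61.7] tab 55 [503.4 272.2 102.1] zmax 111.7 az -46.0 rad 42.3
top n [-0.481  0.309  0.82 ] tilt 34.9 az 147.3 c [ 521.7 -273.7   75.6] 1784 bar 98 [ 493.9 -264.7  105.7] h [ 8.6 13.7 43.3] disc 342 [ 509.6 -272.7   83.5]
 bardir [-0.85 -0.47 -0.22] ext 55.0
scene n [-0.484  0.308  0.819] tilt 35.0 az 147.6 c [ 525.3 -276.5   79.4] 427 bar 67 [ 502.1 -264.5  108. ] h [-54.9 -17.2  35.3] disc 201 [ 524.  -276.    90.7]
 bardir [0.81 0.54 0.23] ext 57.0
bottle [737. 305. 150.]
reel [ 743. -117.   14.]
tray [593. 479.  32.]
pur1 [623. 316.  60.]
pur2 [814.  62.  60.]
pur3 [ 776. -310.   60.]
```

View pics/box.png

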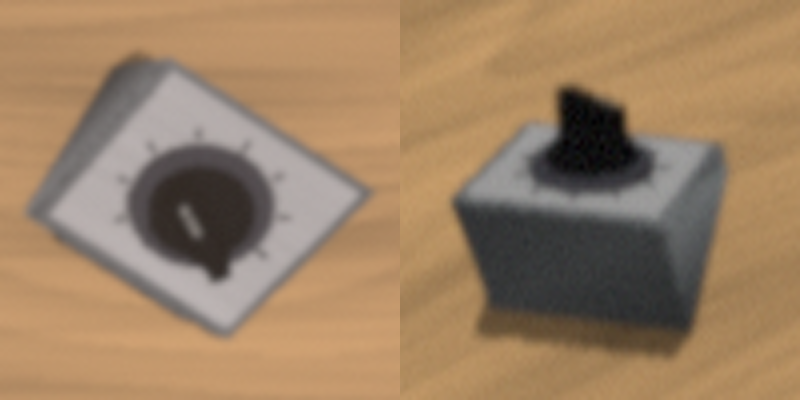

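The crop shows the white pointer line on the bar's upper-left half in the top view (about (190,222) in the crop), so the pointer faces world azimuth of about 30°. The scale gap faces the box front, which puts the knob roughly 75° clockwise of its stop. I'll write a small planning helper and go for the knob first.

```bash
cat >> h.py <<'E'
def Rtool(z,x):
    z=np.array(z,float); z/=np.linalg.norm(z); x=np.array(x,float); x=x-z*(x@z); x/=np.linalg.norm(x)
    return np.c_[x,np.cross(z,x),z]
def cur():
    s=r.get_state(); return np.array(s['tcp_pos']),R.from_euler('xyz',s['orientation'],degrees=True).as_matrix()
def plan(*steps,pose=None):
    """steps: (target TCP, target R); prints unit shift (current axes) then unit twist, totals and per-row"""
    p,M=pose or cur()
    for tp,tM in steps:
        d=M.T@(np.array(tp)-p)/100; w=R.from_matrix(M.T@tM).as_rotvec()/.5
        n=max(1,int(np.ceil(np.linalg.norm(d)/.5))); k=max(1,int(np.ceil(np.linalg.norm(w)/.33)))
        print('shift',d.round(3),'=',n,'x',(d/n).round(3),'| twist',w.round(3),'=',k,'x',(w/k).round(3))
        p,M=np.array(tp,float),tM
E
python3 - <<'E'
from h import *
n=np.array([-.482,.308,.82]); g=np.array([512,-277,71])+37*n
T=Rtool(-n,[.83,.5,.22]); print(g,T.round(2))
p,M=cur()
plan(([350,-420,300],M),(g+n*130,T))
E
```

```text
[ 494.166 -265.604  101.34 ] [[ 0.81  0.35  0.48]
 [ 0.52 -0.79 -0.31]
 [ 0.28  0.5  -0.82]]
shift [ 2.348 -1.809 -0.781] = 7 x [ 0.335 -0.258 -0.112] | twist [0. 0. 0.] = 1 x [0. 0. 0.]
shift [ 1.272 -1.68   0.923] = 5 x [ 0.254 -0.336  0.185] | twist [-0.992  0.717 -0.48 ] = 4 x [-0.248  0.179 -0.12 ]
```

>>> drive_tool([
  {"delta_pos": [0.33,-0.26,-0.11],"twist": [0,0,0],"jaw": 1},
  {"delta_pos": [0.33,-0.26,-0.11],"twist": [0,0,0],"jaw": 1},
  {"delta_pos": [0.33,-0.26,-0.11],"twist": [0,0,0],"jaw": 1},
  {"delta_pos": [0.33,-0.26,-0.11],"twist": [0,0,0],"jaw": 1},
  {"delta_pos": [0.33,-0.26,-0.11],"twist": [0,0,0],"jaw": 1},
  {"delta_pos": [0.33,-0.26,-0.11],"twist": [0,0,0],"jaw": 1},
  {"delta_pos": [0.33,-0.26,-0.11],"twist": [0,0,0],"jaw": 1},
  {"delta_pos": [0.32,-0.42,0.1],"twist": [0,0,0],"jaw": 1},
  {"delta_pos": [0.32,-0.42,0.1],"twist": [0,0,0],"jaw": 1},
  {"delta_pos": [0.32,-0.42,0.1],"twist": [0,0,0],"jaw": 1},
  {"delta_pos": [0.32,-0.42,0.1],"twist": [0,0,0],"jaw": 1},
], squeeze=30)

```text
t: 1.48
tcp_pos: [428.7, -224.1, 259.1]
orientation: [180.0, 0.0, 14.4]
contact_force: [0.6, -0.4, -0.5]
gripper_width: 87.2
grip_force: 0.0
```

>>> drive_tool([
  {"delta_pos": [0,0,0.1],"twist": [-0.25,0.18,-0.12],"jaw": 1},
  {"delta_pos": [0,0,0.1],"twist": [-0.25,0.18,-0.12],"jaw": 1},
  {"delta_pos": [0,0,0],"twist": [-0.25,0.18,-0.12],"jaw": 1},
  {"delta_pos": [0,0,0],"twist": [-0.25,0.18,-0.12],"jaw": 1},
  {"delta_pos": [0,0,0],"twist": [0,0,0],"jaw": 1},
  {"delta_pos": [0,0,0],"twist": [0,0,0],"jaw": 1},
])

```text
t: 2.22
tcp_pos: [431.0, -227.4, 240.9]
orientation: [148.2, -16.1, 33.1]
contact_force: [0.8, -0.4, 0.7]
gripper_width: 87.0
grip_force: 0.0
```

```bash
python3 - <<'E'
from h import *
import pickle
d=get_image("wrist"); cv2.imwrite("pics/w1.png",d['img']); pickle.dump(d,open("w1.pkl","wb"))
n=np.array([-.482,.308,.82]); g=np.array([494.2,-265.6,101.3])
p,M=cur(); print(p.round(1)); print(M.round(2))
M0=cv2.Rodrigues(np.array(d['rvec'],float))[0]; print('cam',(-M0.T@np.array(d['tvec']).ravel()).round(1),'axis',M0[2].round(2))
P=pts(d); hsv=cv2.cvtColor(d['img'],cv2.COLOR_BGR2HSV)
h=(P-np.array([512,-277,71]))@n
near=np.linalg.norm(P-g,axis=2)<70
pan=P[near&(abs(h)<6)&(hsv[...,2]>90)]; c=pan.mean(0);_,_,V=np.linalg.svd(pan-c,full_matrices=False); nn=V[2]*np.sign(V[2][2]); print('plane n',nn.round(3),'off',((pan-[512,-277,71])@n).mean().round(1),len(pan))
bar=P[near&(h>39)&(h<50)]
if len(bar): 
  q=bar-bar.mean(0); u=np.cross(n,[0,0,1.]);u/=np.linalg.norm(u);v=np.cross(n,u)
  uv=np.c_[q@u,q@v].astype(np.float32); rc=cv2.minAreaRect(uv); mid=bar.mean(0)+u*rc[0][0]+v*rc[0][1]; a=np.radians(rc[2]); e=u*np.cos(a)+v*np.sin(a); f=-u*np.sin(a)+v*np.cos(a)
  print(len(bar),'h',np.percentile((bar-[512,-277,71])@n,[5,50,95]).round(1),'rect',rc,'mid',mid.round(1),'e',e.round(3),'f',f.round(3))
E
```

```text
[ 431.4 -227.5  241.1]
[[ 0.8   0.34  0.49]
 [ 0.52 -0.79 -0.31]
 [ 0.28  0.51 -0.82]]
cam [ 414.3 -137.1  393.8] axis [ 0.24 -0.45 -0.86]
plane n [-0.487  0.307  0.818] off -0.9 4689
987 h [39.9 42.  43.4] rect ((-0.6417274475097656, 0.5330600738525391), (13.957536697387695, 59.563926696777344), 60.81170654296875) mid [ 492.2 -263.9  105.6] e [-0.341  0.796 -0.499] f [-0.807 -0.52  -0.279]
```

View pics/w1.png

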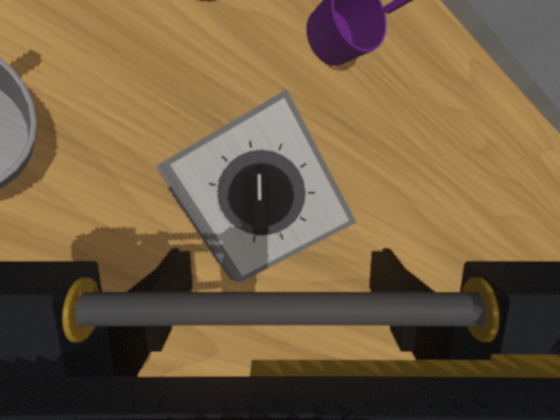

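The wrist view shows the knob at (260,190) with its pointer straight up. The last anticlockwise tick is near (212,184), so about 80° to turn. The bar measured 14×60 mm and its centre agrees with my estimate. Now I'll go in.

```bash
python3 - <<'E'
from h import *
n=np.array([-.485,.307,.819]); n/=np.linalg.norm(n); g=np.array([492.2,-263.9,105.6])-5*n
T=Rtool(-n,[.807,.52,.279])
plan((g+n*40,T),(g-n*19,T))
E
```

```text
shift [-0.079 -0.188  1.165] = 3 x [-0.026 -0.063  0.388] | twist [0.012 0.003 0.01 ] = 1 x [0.012 0.003 0.01 ]
shift [-0.   -0.    0.59] = 2 x [-0.    -0.     0.295] | twist [0. 0. 0.] = 1 x [0. 0. 0.]
```

>>> drive_tool([
  {"delta_pos": [-0.03,-0.06,0.39],"twist": [0.01,0,0.01],"jaw": 0.2},
  {"delta_pos": [-0.03,-0.06,0.39],"twist": [0,0,0],"jaw": 0.2},
  {"delta_pos": [-0.02,-0.07,0.39],"twist": [0,0,0],"jaw": 0.2},
  {"delta_pos": [0,0,0.2],"twist": [0,0,0],"jaw": 0.2},
  {"delta_pos": [0,0,0.2],"twist": [0,0,0],"jaw": 0.2},
  {"delta_pos": [0,0,0.18],"twist": [0,0,0],"jaw": 0.2},
  {"delta_pos": [0,0,0],"twist": [0,0,0],"jaw": 0.2},
  {"delta_pos": [0,0,0],"twist": [0,0,0],"jaw": -1},
  {"delta_pos": [0,0,0],"twist": [0,0,0],"jaw": -1},
  {"delta_pos": [0,0,0],"twist": [0,0,0],"jaw": -1},
  {"delta_pos": [0,0,0],"twist": [0,0,0],"jaw": -1},
], squeeze=30)

```text
t: 3.65
tcp_pos: [484.6, -268.1, 121.0]
orientation: [148.2, -15.6, 32.4]
contact_force: [0.9, 0.5, 0.4]
gripper_width: 20.2
grip_force: 0.0
```

```bash
python3 - <<'E'
from h import *
n=np.array([-.485,.307,.819]); n/=np.linalg.norm(n); g=np.array([492.2,-263.9,105.6])-5*n
T=Rtool(-n,[.807,.52,.279])
s=r.get_state();p,M=cur();print(s['t'],s['gripper_width'],(p-g)@n,s['qpos'].round(1))
plan((g-n*19,T))
E
```

```text
3.65 20.184681252814602 19.984411857409814 [  40.9   14.9  -23.5  134.1  100.1   14.2 -138.2]
shift [ 0.046 -0.088  0.388] = 1 x [ 0.046 -0.088  0.388] | twist [0.019 0.031 0.001] = 1 x [0.019 0.031 0.001]
```

J7 is near its limit in the direction I need to turn (J6 and J4 too). I'll flip the grasp by half a turn first, which gives the same grip.

>>> drive_tool([
  {"delta_pos": [0,0,0],"twist": [0,0,0.35],"jaw": 0},
  {"delta_pos": [0,0,0],"twist": [0,0,0.35],"jaw": 0},
  {"delta_pos": [0,0,0],"twist": [0,0,0.35],"jaw": 0},
  {"delta_pos": [0,0,0],"twist": [0,0,0.35],"jaw": 0},
  {"delta_pos": [0,0,0],"twist": [0,0,0.35],"jaw": 0},
  {"delta_pos": [0,0,0],"twist": [0,0,0.35],"jaw": 0},
  {"delta_pos": [0,0,0],"twist": [0,0,0.35],"jaw": 0},
  {"delta_pos": [0,0,0],"twist": [0,0,0.35],"jaw": 0},
  {"delta_pos": [0,0,0],"twist": [0,0,0.35],"jaw": 0},
])

```text
t: 4.78
tcp_pos: [457.3, -250.8, 28.9]
orientation: [170.0, -17.9, -16.0]
contact_force: [-16.1, 10.8, 54.4]
gripper_width: 43.3
grip_force: 29.2
```

>>> drive_tool([
  {"delta_pos": [0,0,0],"twist": [0,0,0.35],"jaw": 0},
  {"delta_pos": [0,0,0],"twist": [0,0,0.35],"jaw": 0},
  {"delta_pos": [0,0,0],"twist": [0,0,0.35],"jaw": 0},
  {"delta_pos": [0,0,0],"twist": [0,0,0.35],"jaw": 0},
  {"delta_pos": [0,0,0],"twist": [0,0,0.35],"jaw": 0},
  {"delta_pos": [0,0,0],"twist": [0,0,0.35],"jaw": 0},
  {"delta_pos": [0,0,0],"twist": [0,0,0.35],"jaw": 0},
  {"delta_pos": [0,0,0],"twist": [0,0,0.35],"jaw": 0},
  {"delta_pos": [0,0,0],"twist": [0,0,0.33],"jaw": 0},
  {"delta_pos": [0,0,0],"twist": [0,0,0],"jaw": 0},
])

```text
t: 6.02
tcp_pos: [452.2, -246.1, 35.7]
orientation: [-165.6, -8.5, -108.3]
contact_force: [-4.1, 5.9, 0.2]
gripper_width: 43.4
grip_force: 2.7
```

```bash
cat > k.py <<'E'
from h import *
n=np.array([-.485,.307,.819]); n/=np.linalg.norm(n); g=np.array([492.2,-263.9,105.6])-5*n
T=Rtool(-n,[-.807,-.52,-.279])
s=r.get_state();p,M=cur();print(s['t'],s['gripper_width'],(p-g)@n,s['qpos'].round(1))
plan((p,T),(g-n*19,T))
E
python3 k.py
```

```text
6.025 43.40666018644053 -27.387574266447892 [  -7.6   25.4   32.7  131.2  -25.8   13.2 -152.2]
shift [0. 0. 0.] = 1 x [0. 0. 0.] | twist [ 0.655 -0.242  1.586] = 6 x [ 0.109 -0.04   0.264]
shift [-0.426 -0.627 -0.084] = 2 x [-0.213 -0.314 -0.042] | twist [0. 0. 0.] = 1 x [0. 0. 0.]
```

Flipping made it worse: the arm swung to the J7 limit and dipped in front of the box. I'll back off upward. I'll also identify the kinematics from the recorded states, so I can choose a reachable posture.

```bash
cat > fk.py <<'E'
from h import *
import itertools
from scipy.optimize import least_squares
def fk(q,s,L,off,ce=0):
    q=np.radians(q)
    h,L1,L2,L3,a,b=L
    Rz=lambda t:R.from_euler('z',t).as_matrix(); Ry=lambda t:R.from_euler('y',t).as_matrix()
    M=Rz(s[0]*q[0]); p=np.array([0,0,h])
    M=M@Ry(q[1]); p=p+M@[0,0,L1]
    M=M@Rz(s[1]*q[2]); p=p+M@[a,0,0]
    M=M@Ry(q[3]); p=p+M@[-a,0,L2]
    M=M@Rz(s[2]*q[4]); p=p+M@[b,0,0]
    M=M@Ry(q[5]); p=p+M@[0,0,L3]
    M=M@Rz(s[3]*q[6]+off)
    return p,M
if __name__=='__main__':
    data=[([73.975,26.849,-2.785,87.806,1.381,65.374,-4.715],[167.568,-653.889,222.573],[180,0,14.37]),
    ([40.9,14.9,-23.5,134.1,100.1,14.2,-138.2],[484.6,-268.1,121.0],[148.2,-15.6,32.4])]
    st=r.get_state(); data.append((st['qpos'],st['tcp_pos'],st['orientation']))
    best=[]
    for s in itertools.product([1,-1],repeat=4):
        for off in(0,np.pi/2,np.pi,-np.pi/2):
            e=sum(np.linalg.norm((R.from_matrix(fk(q,s,[0]*6,off)[1]).inv()*R.from_euler('xyz',o,degrees=True)).as_rotvec()) for q,p,o in data)
            best.append((e,s,off))
    best.sort(key=lambda x:x[0]); print(best[:3])
    e,s,off=best[0]
    f=least_squares(lambda L:np.concatenate([fk(q,s,L,off)[0]-p for q,p,o in data]),[300,400,400,250,0,0]); print(f.x.round(1),f.fun.round(1))
    p,M=cur(); plan((p+[-40,25,30],M),(p+[-40,25,230],M))
E
python3 fk.py
```

```text
[(np.float64(0.001166909803114892), (-1, -1, -1, -1), 1.5707963267948966), (np.float64(1.7645078188580379), (-1, -1, 1, 1), 1.5707963267948966), (np.float64(1.8020359546934017), (-1, 1, 1, 1), 1.5707963267948966)]
[ 389.6  885.7  537.1  740.6 -184.   -81. ] [ 38.9   5.  -17.6  24.   24.7  13.1 -12.2  17.3   4.5]
shift [-0.066  0.366 -0.417] = 2 x [-0.033  0.183 -0.209] | twist [0. 0. 0.] = 1 x [0. 0. 0.]
shift [ 0.297 -0.491 -1.916] = 5 x [ 0.059 -0.098 -0.383] | twist [0. 0. 0.] = 1 x [0. 0. 0.]
```

>>> drive_tool([
  {"delta_pos": [-0.03,0.18,-0.21],"twist": [0,0,0],"jaw": 0},
  {"delta_pos": [-0.03,0.18,-0.21],"twist": [0,0,0],"jaw": 0},
  {"delta_pos": [0.06,-0.1,-0.38],"twist": [0,0,0],"jaw": 0},
  {"delta_pos": [0.06,-0.1,-0.38],"twist": [0,0,0],"jaw": 0},
  {"delta_pos": [0.06,-0.1,-0.38],"twist": [0,0,0],"jaw": 0},
  {"delta_pos": [0.06,-0.1,-0.38],"twist": [0,0,0],"jaw": 0},
])

```text
t: 6.78
tcp_pos: [440.9, -253.5, 185.3]
orientation: [-165.8, -7.1, -107.0]
contact_force: [1.1, -0.5, 0.1]
gripper_width: 43.3
grip_force: 0.0
```

```bash
python3 - <<'E'
from fk import *
st=r.get_state(); np.set_printoptions(suppress=True)
print(st['t'],st['qpos'].round(2),st['tcp_pos'].round(1),st['orientation'].round(1),st['contact_force'])
data=[([73.975,26.849,-2.785,87.806,1.381,65.374,-4.715],[167.568,-653.889,222.573]),
([40.9,14.9,-23.5,134.1,100.1,14.2,-138.2],[484.6,-268.1,121.0]),([-7.6,25.4,32.7,131.2,-25.8,13.2,-152.2],[452.2,-246.1,35.7]),(st['qpos'],st['tcp_pos'])]
s=(-1,)*4;off=np.pi/2
# general: linear in link vectors: p = p0z + M2 l1 + M4 l2 + M6 l3  with 3-vectors
def mats(q):
    q=np.radians(q);E=lambda a,t:R.from_euler(a,t).as_matrix()
    M1=E('z',-q[0]);M2=M1@E('y',q[1]);M3=M2@E('z',-q[2]);M4=M3@E('y',q[3]);M5=M4@E('z',-q[4]);M6=M5@E('y',q[5]);return M1,M2,M3,M4,M5,M6,M6@E('z',-q[6]+off)
def A(q):
    M=mats(q);z=np.array([0,0,1.])
    return np.c_[z,M[0][:,1],M[1]@z,M[2][:,0],M[2][:,1],M[3][:,0],M[3]@z,M[4][:,0],M[4][:,1],M[5]@z]
for cols in ([0,2,6,9],[0,2,3,5,6,9],[0,2,6,7,9],[0,2,3,6,7,9],[0,2,3,5,6,7,9]):
    B=np.vstack([A(q)[:,cols] for q,p in data]);y=np.concatenate([p for q,p in data])
    x=np.linalg.lstsq(B,y,rcond=None)[0];print(cols,x.round(1),(B@x-y).round(1))
E
```

```text
6.775 [ -40.88   14.35   73.7   125.69  -17.92   35.69 -152.39] [ 440.9 -253.5  185.3] [-165.8   -7.1 -107. ] [ 1.14300618 -0.52488142  0.13807183]
[0, 2, 6, 9] [324.2 507.8 484.4 346.8] [39.8 17.3  6.1 37.5 30.6  2.4 -5.  23.5 -4.7 -1.3  9.8 -3.9]
[0, 2, 3, 5, 6, 9] [351.4 530.   -6.1  24.2 497.8 373. ] [ 42.   10.9   2.   36.8  26.6   6.9 -11.9  22.8  -2.6  -4.8   9.2  -6.3]
[0, 2, 6, 7, 9] [333.6 502.5 496.1  10.2 336.9] [ 41.2  13.5   6.5  36.4  23.6   4.8 -11.4  27.3  -5.9  -2.2   8.9  -5.4]
[0, 2, 3, 6, 7, 9] [330.9 493.7  11.  491.2  12.5 324.2] [ 41.5  13.3   3.6  35.8  24.3   5.5 -11.6  28.   -5.2  -1.1   7.5  -3.9]
[0, 2, 3, 5, 6, 7, 9] [345.6 516.5   1.4  16.8 496.1   5.4 354.4] [ 42.1  11.2   2.   36.2  25.2   6.9 -12.5  24.9  -3.4  -3.5   8.3  -5.5]
```

```bash
cat > kin.py <<'E'
from h import *
from scipy.optimize import least_squares
off=np.pi/2
def mats(q):
    q=np.radians(q);E=lambda a,t:R.from_euler(a,t).as_matrix()
    M1=E('z',-q[0]);M2=M1@E('y',q[1]);M3=M2@E('z',-q[2]);M4=M3@E('y',q[3]);M5=M4@E('z',-q[4]);M6=M5@E('y',q[5]);return M1,M2,M3,M4,M5,M6,M6@E('z',-q[6]+off)
def A(q):
    M=mats(q);z=np.array([0,0,1.])
    return np.c_[z,M[0][:,1],M[1]@z,M[2][:,0],M[2][:,1],M[3][:,0],M[3]@z,M[4][:,0],M[4][:,1],M[5]@z]
data=[([73.975,26.849,-2.785,87.806,1.381,65.374,-4.715],[167.568,-653.889,222.573]),
([40.9,14.9,-23.5,134.1,100.1,14.2,-138.2],[484.6,-268.1,121.0]),([-7.6,25.4,32.7,131.2,-25.8,13.2,-152.2],[452.2,-246.1,35.7]),
([-40.88,14.35,73.7,125.69,-17.92,35.69,-152.39],[440.9,-253.5,185.3])]
def fit(cols):
    B=np.vstack([A(q)[:,cols] for q,p in data]);y=np.concatenate([p for q,p in data])
    x=np.linalg.lstsq(B,y,rcond=None)[0];return x,B@x-y
if __name__=='__main__':
    np.set_printoptions(suppress=True)
    for c in([0,1,2,6,9],[0,1,2,3,5,6,9],[0,1,2,6,7,9],[0,1,2,3,4,5,6,9],[0,1,2,3,5,6,7,9],[0,1,2,3,4,5,6,7,8,9]):
        x,e=fit(c);print(c,x.round(1),e.round(1))
E
python3 kin.py
```

```text
[0, 1, 2, 6, 9] [253.5 -37.6 543.2 465.8 320.1] [ 2.5  7.5  1.4 -2.8  6.3  3.4  3.6  0.7 -1.7 14.   2.1 -3.1]
[0, 1, 2, 3, 5, 6, 9] [276.2 -37.5 564.5 -13.2  16.5 481.3 346.7] [ 4.1  2.7  1.1 -2.9  1.8  6.3 -2.1  0.5 -1.1 10.5  2.7 -6.3]
[0, 1, 2, 6, 7, 9] [259.9 -37.4 539.6 473.4   6.5 314. ] [ 3.6  5.1  1.6 -3.3  2.   4.9 -0.5  3.3 -2.5 13.4  1.6 -4. ]
[0, 1, 2, 3, 4, 5, 6, 9] [237.5 -26.1 554.   -0.2 -15.7  -0.2 467.  314.5] [ 0.3  0.1  0.  -0.1  0.  -0.1  0.1 -0.5  0.1 -0.1  0.2 -0.1]
[0, 1, 2, 3, 5, 6, 7, 9] [280.6 -37.6 575.5 -19.2  22.4 482.7  -4.3 361.5] [ 3.9  2.5  1.2 -2.6  2.8  6.3 -1.5 -1.3 -0.5  9.6  3.4 -7. ]
[0, 1, 2, 3, 4, 5, 6, 7, 8, 9] [234.7 -26.2 551.3   1.5 -15.5  -2.1 466.3   1.1  -0.4 309.7] [ 0.   0.  -0.  -0.  -0.   0.  -0.  -0.1 -0.1 -0.   0.   0.1]
```

The fit is now sub-millimetre with lateral offsets. Next I'll search the feasible postures for the knob grip and turn.

```bash
cat >> kin.py <<'E'
cols=[0,1,2,4,6,9]; X,_=fit(cols)
LO=np.array([-148.3,-19.14,-79.39,5.75,-59.74,12.07,-152.46]);HI=np.array([148.3,114.17,73.82,140.21,239.74,113.84,152.46])
def fkp(q): return A(q)[:,cols]@X, mats(q)[6]
def ik(p,M,q0,q3=None,w=1e-3):
    def f(q):
        pp,MM=fkp(q); e=np.r_[(pp-p)/100*1,R.from_matrix(MM.T@M).as_rotvec()]*100
        return np.r_[e,(w*(q-q0)) if q3 is None else 5*(q[2]-q3)]
    s=least_squares(f,np.clip(q0,LO+.1,HI-.1),bounds=(LO,HI)); return s.x,np.abs(s.fun[:6]).max()
def margin(q): return np.minimum(q-LO,HI-q)
E
cat > s.py <<'E'
from kin import *
np.set_printoptions(suppress=True,linewidth=150)
print(X.round(1),abs(fit(cols)[1]).max().round(2))
n=np.array([-.485,.307,.819]); n/=np.linalg.norm(n); g=np.array([492.2,-263.9,105.6])-5*n
for flip in(1,-1):
  for tilt in (0,10,20):   # tool axis tilted toward vertical
    ax=np.cross(-n,[0,0,-1.]);ax/=np.linalg.norm(ax)
    for turn in(0,40,85):
      T=R.from_rotvec(ax*np.radians(tilt)).as_matrix()@R.from_rotvec(n*np.radians(turn)).as_matrix()@Rtool(-n,flip*np.array([.807,.52,.279]))
      best=None
      for q3 in range(-75,74,15):
        for q5 in(-40,20,90,160,220):
         for q7 in(-100,0,100):
          q,e=ik(g+T[:,2]*19,T,np.array([30,10,q3,120,q5,25,q7.__float__()]),q3)
          if e<.5 and (best is None or margin(q).min()>margin(best).min()): best=q
      print(flip,tilt,turn,None if best is None else (best.round(0),margin(best).min().round(1)),flush=True)
E
time timeout 550 python3 s.py
```

```text
[237.6 -26.1 554.  -15.7 466.9 314.5] 0.51
1 0 0 (array([  69.,   32.,  -60.,  132.,  104.,   34., -135.]), np.float64(8.3))
1 0 40 (array([ 69.,  32., -60., 132., 104.,  34., -95.]), np.float64(8.3))
1 0 85 (array([ 69.,  32., -60., 132., 104.,  34., -50.]), np.float64(8.3))
1 10 0 (array([  70.,   32.,  -60.,  126.,   77.,   33., -108.]), np.float64(14.6))
1 10 40 (array([ 70.,  32., -60., 126.,  77.,  33., -68.]), np.float64(14.6))
1 10 85 (array([ 70.,  32., -60., 126.,  77.,  33., -23.]), np.float64(14.6))
1 20 0 (array([ 59.,  28., -45., 119.,  45.,  33., -79.]), np.float64(20.7))
1 20 40 (array([ 59.,  28., -45., 119.,  45.,  33., -39.]), np.float64(20.7))
1 20 85 (array([ 59.,  28., -45., 119.,  45.,  33.,   6.]), np.float64(20.7))
-1 0 0 (array([ 69.,  32., -60., 132., 104.,  34.,  45.]), np.float64(8.3))
-1 0 40 (array([ 69.,  32., -60., 132., 104.,  34.,  85.]), np.float64(8.3))
-1 0 85 (array([ 69.,  32., -60., 132., 104.,  34., 130.]), np.float64(8.3))
-1 10 0 (array([ 70.,  32., -60., 126.,  77.,  33.,  72.]), np.float64(14.6))
-1 10 40 (array([ 70.,  32., -60., 126.,  77.,  33., 112.]), np.float64(14.6))
-1 10 85 None
-1 20 0 (array([ 59.,  28., -45., 119.,  45.,  33., 101.]), np.float64(20.7))
-1 20 40 (array([ 69.,  34., -60., 119.,  56.,  41., 132.]), np.float64(19.4))
-1 20 85 (array([-13.,  26.,  45., 123., -39.,  27., -96.]), np.float64(15.2))
real	1m14.892s
user	1m15.314s
sys	0m0.088s
```

```bash
cat >> kin.py <<'E'
def jac(q):
    p0,M0=fkp(q);J=np.zeros((6,7))
    for i in range(7):
        d=np.zeros(7);d[i]=.01;p,M=fkp(q+d);J[:3,i]=(p-p0)/.01;J[3:,i]=R.from_matrix(M@M0.T).as_rotvec()*300/.01
    return J
def sim(q,p,M,N=30,home=None,kn=0.,lam=.5):
    """min-norm resolved-rate track along straight line"""
    q=np.array(q,float);p0,M0=fkp(q);rv=R.from_matrix(M0.T@M).as_rotvec()
    for k in range(1,N+1):
        pt=p0+(p-p0)*k/N;Mt=M0@R.from_rotvec(rv*k/N).as_matrix()
        for _ in range(2):
            pp,MM=fkp(q);e=np.r_[pt-pp,R.from_matrix(Mt@MM.T).as_rotvec()*300];J=jac(q)
            Ji=J.T@np.linalg.inv(J@J.T+lam**2*np.eye(6));dq=Ji@e
            if home is not None: dq+=kn*(np.eye(7)-Ji@J)@(home-q)
            q=np.clip(q+np.clip(dq,-15,15),LO,HI)
    return q,np.linalg.norm(e)
E
cat > s2.py <<'E'
from kin import *
np.set_printoptions(suppress=True,linewidth=150)
q0=np.array([73.975,26.849,-2.785,87.806,1.381,65.374,-4.715])
E=lambda *o:R.from_euler('xyz',o,degrees=True).as_matrix()
for home,kn in((None,0),(q0,.03),(q0,.2)):
    q,e=sim(q0,np.array([428.7,-224.1,259.1]),E(180,0,14.4),30,home,kn)
    q,e=sim(q,np.array([431,-227.4,240.9]),E(148.2,-16.1,33.1),20,home,kn); print(kn,'pre',q.round(1),e.round(2))
    q,e=sim(q,np.array([484.6,-268.1,121]),E(148.2,-15.6,32.4),20,home,kn); print(kn,'3.65',q.round(1),e.round(2),'vs 40.9 14.9 -23.5 134.1 100.1 14.2 -138.2')
st=r.get_state()
q,e=sim(st['qpos'],np.array([470,-230,330.]),E(180,0,15),40);print('back',q.round(1),e)
q,e=sim(st['qpos'],np.array([470,-230,330.]),E(180,0,15),40,q0,.1);print('back home',q.round(1),e)
n=np.array([-.485,.307,.819]); n/=np.linalg.norm(n); g=np.array([492.2,-263.9,105.6])-5*n
for tilt in(0,10,20):
  ax=np.cross(-n,[0,0,-1.]);ax/=np.linalg.norm(ax)
  for turn in(0,85):
    T=R.from_rotvec(ax*np.radians(tilt)).as_matrix()@R.from_rotvec(n*np.radians(turn)).as_matrix()@Rtool(-n,[.807,.52,.279])
    for q3 in(-45,-30,-15,0,30,60):
      out=[]
      for q5 in(-40,20,90,150):
        q,e=ik(g+T[:,2]*19,T,np.array([30,10,q3,120,q5,25,-80.]),q3)
        if e<.5: out.append(q)
      if out: b=max(out,key=lambda q:margin(q).min()); print(tilt,turn,q3,b.round(0),margin(b).min().round(1))
E
python3 s2.py
```

```text
0 pre [ 41.8  -5.5 -22.6 133.8  19.7  17.9 -59.8] 1.11
0 3.65 [  36.9   14.4  -19.   134.1   99.1   12.9 -137.5] 2.0 vs 40.9 14.9 -23.5 134.1 100.1 14.2 -138.2
0.03 pre [ 50.5  -5.4 -30.4 133.4  16.2  17.6 -56.1] 1.32
0.03 3.65 [  40.9   14.7  -23.5  133.5   94.6   14.  -132.7] 4.47 vs 40.9 14.9 -23.5 134.1 100.1 14.2 -138.2
0.2 pre [ 58.5  -5.6 -36.9 132.9  10.4  17.5 -49.7] 3.55
0.2 3.65 [  21.9   12.5   -1.   132.9   67.4   12.1 -106.2] 41.8 vs 40.9 14.9 -23.5 134.1 100.1 14.2 -138.2
back [-21.9   9.4  50.4 101.8  -7.6  72.3 -44.5] 0.22645411581726213
back home [ 41.7   9.4 -23.   98.6   3.8  72.7 -57.2] 0.37548449723574695
0 0 -45 [  58.   26.  -45.  132.  108.   25. -141.] 7.9
0 0 -30 [  46.   22.  -30.  133.  113.   19. -150.] 2.9
0 85 -45 [ 58.  26. -45. 132. 108.  25. -56.] 7.9
0 85 -30 [ 46.  22. -30. 133. 113.  19. -65.] 6.6
0 85 -15 [ 33.  20. -15. 134. 123.  14. -76.] 1.9
10 0 -45 [  59.   26.  -45.  126.   69.   24. -103.] 12.2
10 0 -30 [ 47.  22. -30. 127.  61.  18. -97.] 5.8
10 0 -15 [ 34.  20. -15. 127.  49.  13. -86.] 0.9
10 85 -45 [ 59.  26. -45. 126.  69.  24. -18.] 12.2
10 85 -30 [ 47.  22. -30. 127.  61.  18. -12.] 5.8
10 85 -15 [ 34.  20. -15. 127.  49.  13.  -1.] 0.9
20 0 -45 [ 59.  28. -45. 119.  45.  33. -79.] 20.7
20 0 -30 [ 47.  24. -30. 120.  33.  28. -68.] 15.8
20 0 -15 [ 35.  22. -15. 121.  20.  25. -57.] 12.8
20 0 0 [ 23.  21.  -0. 121.   6.  23. -45.] 11.1
20 0 30 [ -2.  23.  30. 123. -23.  24. -16.] 11.9
20 0 60 [-22.  33.  60. 124. -55.  34.  13.] 5.0
20 85 -45 [ 59.  28. -45. 119.  45.  33.   6.] 20.7
20 85 -30 [ 47.  24. -30. 120.  33.  28.  17.] 15.8
20 85 -15 [ 35.  22. -15. 121.  20.  25.  28.] 12.8
20 85 0 [ 23.  21.   0. 121.   6.  23.  40.] 11.1
20 85 30 [ -2.  23.  30. 123. -23.  24.  69.] 11.9
20 85 60 [-22.  33.  60. 124. -55.  34.  98.] 5.0
```

A tool tilt 10–20° nearer vertical than the panel normal gives plenty of joint margin. I'll first go back to a relaxed tool-down pose.

```bash
python3 - <<'E'
from h import *
p,M=cur(); E=lambda *o:R.from_euler('xyz',o,degrees=True).as_matrix()
plan(([470,-230,330],M),([470,-230,330],E(180,0,15)))
E
```

```text
shift [-0.128 -0.565 -1.377] = 3 x [-0.043 -0.188 -0.459] | twist [0. 0. 0.] = 1 x [0. 0. 0.]
shift [0. 0. 0.] = 1 x [0. 0. 0.] | twist [-0.03  -0.671 -4.195] = 13 x [-0.002 -0.052 -0.323]
```

>>> drive_tool([
  {"delta_pos": [-0.03,-0.14,-0.34],"twist": [0,0,0],"jaw": 0},
  {"delta_pos": [-0.03,-0.14,-0.34],"twist": [0,0,0],"jaw": 0},
  {"delta_pos": [-0.03,-0.14,-0.34],"twist": [0,0,0],"jaw": 0},
  {"delta_pos": [-0.03,-0.14,-0.34],"twist": [0,0,0],"jaw": 0},
  {"delta_pos": [0,0,0],"twist": [0,-0.05,-0.32],"jaw": 0},
  {"delta_pos": [0,0,0],"twist": [0,-0.05,-0.32],"jaw": 0},
  {"delta_pos": [0,0,0],"twist": [0,-0.05,-0.32],"jaw": 0},
  {"delta_pos": [0,0,0],"twist": [0,-0.05,-0.32],"jaw": 0},
  {"delta_pos": [0,0,0],"twist": [0,-0.05,-0.32],"jaw": 0},
  {"delta_pos": [0,0,0],"twist": [0,-0.05,-0.32],"jaw": 0},
  {"delta_pos": [0,0,0],"twist": [0,-0.05,-0.32],"jaw": 0},
  {"delta_pos": [0,0,0],"twist": [0,-0.05,-0.32],"jaw": 0},
])

```text
t: 8.28
tcp_pos: [501.2, -277.3, 291.3]
orientation: [-174.8, -5.4, -30.4]
contact_force: [0.3, -0.4, 0.4]
gripper_width: 43.4
grip_force: 0.0
```

>>> drive_tool([
  {"delta_pos": [0,0,0],"twist": [0,-0.05,-0.32],"jaw": 0},
  {"delta_pos": [0,0,0],"twist": [0,-0.05,-0.32],"jaw": 0},
  {"delta_pos": [0,0,0],"twist": [0,-0.05,-0.32],"jaw": 0},
  {"delta_pos": [0,0,0],"twist": [0,-0.05,-0.32],"jaw": 0},
  {"delta_pos": [0,0,0],"twist": [0,-0.05,-0.32],"jaw": 0},
  {"delta_pos": [0,0,0],"twist": [0,0,0],"jaw": 0},
])

```text
t: 9.02
tcp_pos: [501.8, -277.0, 291.2]
orientation: [-177.6, -1.1, 15.6]
contact_force: [0.9, 0.1, -0.5]
gripper_width: 43.5
grip_force: 0.0
```

```bash
cat > s3.py <<'E'
from kin import *
np.set_printoptions(suppress=True,linewidth=150)
n=np.array([-.485,.307,.819]); n/=np.linalg.norm(n); g=np.array([492.2,-263.9,105.6])-5*n
def TT(turn,tilt,flip=1):
    ax=np.cross(-n,[0,0,-1.]);ax/=np.linalg.norm(ax)
    return R.from_rotvec(ax*np.radians(tilt)).as_matrix()@R.from_rotvec(n*np.radians(turn)).as_matrix()@Rtool(-n,flip*np.array([.807,.52,.279]))
if __name__=='__main__':
    st=r.get_state(); print(st['t'],st['qpos'].round(1),st['tcp_pos'].round(1))
    for tilt in(10,15,20):
        q=st['qpos'];T=TT(0,tilt)
        for pos,t in((g-T[:,2]*60,0),(g+T[:,2]*17,0),(None,40),(None,90)):
            T=TT(t,tilt); pos=g+T[:,2]*17 if pos is None else pos
            q,e=sim(q,pos,T);print(tilt,t,q.round(1),e.round(1),margin(q).min().round(1))
    T=TT(0,15); plan((g-T[:,2]*60,T),(g+T[:,2]*17,T))
E
python3 s3.py
```

```text
9.025 [ -5.9  17.   40.9  98.1 -14.3  70.6 -35.5] [ 501.8 -277.   291.2]
10 0 [-13.    9.7  37.8 130.2  -6.8  17.5 -32.6] 0.3 5.4
10 0 [  3.3  19.6  21.8 129.  -20.3  12.1 -19.9] 26.8 0.0
10 40 [  8.5  19.   15.4 128.7  -4.6  12.1   4.7] 28.9 0.0
10 90 [ 16.8  18.7   5.5 128.3  17.8  12.1  33. ] 24.2 0.0
15 0 [-11.   11.5  37.1 126.   -9.9  25.2 -29.1] 0.2 13.1
15 0 [  0.8  20.8  25.9 125.9 -21.6  16.3 -18.4] 0.1 4.3
15 40 [  8.9  19.9  15.9 125.5  -7.9  15.7   8.4] 0.1 3.6
15 90 [ 19.3  19.5   3.3 124.9   8.5  16.1  42.8] 0.2 4.0
20 0 [ -9.2  13.8  36.8 121.7 -12.2  32.6 -26.6] 0.2 18.5
20 0 [ -0.8  22.4  28.9 122.6 -21.8  24.  -17.9] 0.1 11.9
20 40 [  7.7  21.1  18.2 122.2 -11.   23.1  11.8] 0.1 11.0
20 90 [ 18.5  20.5   4.9 121.6   1.8  23.1  49.7] 0.2 11.1
shift [-0.201 -0.227  1.34 ] = 3 x [-0.067 -0.076  0.447] | twist [-0.648  0.361 -0.453] = 3 x [-0.216  0.12  -0.151]
shift [-0.    0.    0.77] = 2 x [-0.     0.     0.385] | twist [0. 0. 0.] = 1 x [0. 0. 0.]
```

```bash
python3 - <<'E'
from s3 import *
T=TT(0,18); p,M=cur(); plan((p,T),(g-T[:,2]*40,T),(g+T[:,2]*10,T))
E
```

```text
shift [0. 0. 0.] = 1 x [0. 0. 0.] | twist [-0.563  0.3   -0.452] = 3 x [-0.188  0.1   -0.151]
shift [-0.278 -0.615  1.378] = 4 x [-0.069 -0.154  0.344] | twist [0. 0. 0.] = 1 x [0. 0. 0.]
shift [-0.  -0.   0.5] = 1 x [-0.  -0.   0.5] | twist [0. 0. 0.] = 1 x [0. 0. 0.]
```

>>> drive_tool([
  {"delta_pos": [0,0,0],"twist": [-0.14,0.07,-0.11],"jaw": -0.4},
  {"delta_pos": [0,0,0],"twist": [-0.14,0.08,-0.11],"jaw": -0.4},
  {"delta_pos": [0,0,0],"twist": [-0.14,0.07,-0.11],"jaw": -0.4},
  {"delta_pos": [0,0,0],"twist": [-0.14,0.08,-0.12],"jaw": -0.4},
  {"delta_pos": [-0.05,-0.12,0.28],"twist": [0,0,0],"jaw": -0.4},
  {"delta_pos": [-0.05,-0.12,0.28],"twist": [0,0,0],"jaw": -0.4},
  {"delta_pos": [-0.06,-0.12,0.27],"twist": [0,0,0],"jaw": -0.4},
  {"delta_pos": [-0.06,-0.12,0.27],"twist": [0,0,0],"jaw": -0.4},
  {"delta_pos": [-0.06,-0.13,0.27],"twist": [0,0,0],"jaw": -0.4},
  {"delta_pos": [0,0,0],"twist": [0,0,0],"jaw": -0.4},
  {"delta_pos": [0,0,0],"twist": [0,0,0],"jaw": -0.4},
])

```text
t: 10.4
tcp_pos: [484.9, -260.6, 142.0]
orientation: [165.0, -8.3, 29.3]
contact_force: [0.4, 0.1, 0.0]
gripper_width: 26.0
grip_force: 0.0
```

```bash
python3 - <<'E'
from s3 import *
st=r.get_state(); print(st['t'],st['qpos'].round(1),st['tcp_pos'].round(1),st['gripper_width'])
T=TT(0,18); p,M=cur(); plan((g+T[:,2]*10,T))
d=get_image("wrist"); cv2.imwrite("pics/w2.png",d['img'])
P=pts(d); hsv=cv2.cvtColor(d['img'],cv2.COLOR_BGR2HSV)
c=g-37*n; h=(P-c)@n; rad=np.linalg.norm(P-c-h[...,None]*n,axis=2)
bar=P[(h>40)&(h<47)&(rad<36)&(hsv[...,2]<255)]
u=np.cross(n,[0,0,1.]);u/=np.linalg.norm(u);v=np.cross(n,u);q=bar-g
rc=cv2.minAreaRect(np.c_[q@u,q@v].astype(np.float32)); a=np.radians(rc[2]); print(len(bar),rc,(g+u*rc[0][0]+v*rc[0][1]).round(1),(u*np.cos(a)+v*np.sin(a)).round(2),(-u*np.sin(a)+v*np.cos(a)).round(2))
E
```

```text
10.4 [ -7.7  15.1  35.3 123.6 -14.4  27.6 -24.6] [ 484.9 -260.6  142. ] 26.013308935850958
shift [ 0.002 -0.02   0.519] = 2 x [ 0.001 -0.01   0.259] | twist [ 0.001 -0.002 -0.002] = 1 x [ 0.001 -0.002 -0.002]
1933 ((-0.21573638916015625, -0.015964508056640625), (13.956116676330566, 60.11296081542969), 48.08620071411133) [ 494.5 -265.6  101.5] [-0.16  0.89 -0.43] [-0.86 -0.34 -0.38]
```

View pics/w2.png

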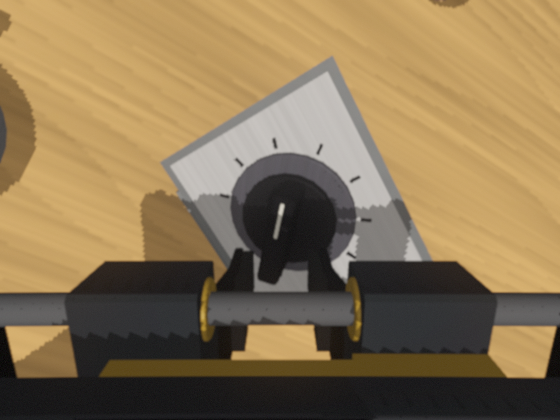

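The wrist view shows the knob at about (290,215), undamaged. The mishap turned it about 13° clockwise. I'll match that, straddle the bar, and turn.

>>> drive_tool([
  {"delta_pos": [0,0,0],"twist": [0,0,0.22],"jaw": -0.4},
  {"delta_pos": [0,0,0],"twist": [0,0,0.22],"jaw": -0.4},
  {"delta_pos": [0,0,0.13],"twist": [0,0,0],"jaw": -0.4},
  {"delta_pos": [0,0,0.13],"twist": [0,0,0],"jaw": -0.4},
  {"delta_pos": [0,0,0.13],"twist": [0,0,0],"jaw": -0.4},
  {"delta_pos": [0,0,0.13],"twist": [0,0,0],"jaw": -0.4},
  {"delta_pos": [0,0,0],"twist": [0,0,0],"jaw": -0.4},
])

```text
t: 11.32
tcp_pos: [496.3, -268.1, 89.6]
orientation: [167.3, -11.1, 16.9]
contact_force: [-0.2, 1.0, -0.3]
gripper_width: 26.3
grip_force: 0.0
```

```bash
python3 - <<'E'
from s3 import *
st=r.get_state(); print(st['t'],st['qpos'].round(1),st['contact_force'].round(1),st['moment'].round(2))
T=TT(-12.7,18); plan((g+T[:,2]*10,T))
E
```

```text
11.325 [ -3.1  21.7  31.5 124.1 -24.4  22.1 -28. ] [-0.2  1.  -0.3] [0.19 0.34 0.05]
shift [ 0.016 -0.004 -0.022] = 1 x [ 0.016 -0.004 -0.022] | twist [-0.004  0.006  0.004] = 1 x [-0.004  0.006  0.004]
```

>>> drive_tool([
  {"delta_pos": [0,0,0],"twist": [0,0,-0.28],"jaw": -0.4},
  {"delta_pos": [0,0,0],"twist": [0,0,-0.28],"jaw": -0.4},
  {"delta_pos": [0,0,0],"twist": [0,0,-0.28],"jaw": -0.4},
  {"delta_pos": [0,0,0],"twist": [0,0,-0.28],"jaw": -0.4},
  {"delta_pos": [0,0,0],"twist": [0,0,-0.28],"jaw": -0.4},
  {"delta_pos": [0,0,0],"twist": [0,0,-0.28],"jaw": -0.4},
  {"delta_pos": [0,0,0],"twist": [0,0,-0.28],"jaw": -0.4},
  {"delta_pos": [0,0,0],"twist": [0,0,-0.28],"jaw": -0.4},
  {"delta_pos": [0,0,0],"twist": [0,0,-0.28],"jaw": -0.4},
  {"delta_pos": [0,0,0],"twist": [0,0,-0.28],"jaw": -0.4},
])

```text
t: 12.58
tcp_pos: [497.1, -268.3, 91.5]
orientation: [166.5, 10.5, 94.9]
contact_force: [0.0, -0.7, 0.8]
gripper_width: 26.3
grip_force: 1.8
```

```bash
cat > kb.py <<'E'
from s3 import *
st=r.get_state(); print(st['t'],st['qpos'].round(1),st['contact_force'].round(1),st['moment'].round(2),st['gripper_width'])
T=TT(-12.7,18); p,M=cur(); print((p-g)@M, 'turned',np.degrees(R.from_matrix(M@T.T).as_rotvec()).round(1))
d=get_image("wrist"); 
P=pts(d); c=g-37*n; h=(P-c)@n; rad=np.linalg.norm(P-c-h[...,None]*n,axis=2)
hsv=cv2.cvtColor(d['img'],cv2.COLOR_BGR2HSV)
bar=P[(h>41)&(h<46)&(rad<34)]
u=np.cross(n,[0,0,1.]);u/=np.linalg.norm(u);v=np.cross(n,u);q=bar-g
rc=cv2.minAreaRect(np.c_[q@u,q@v].astype(np.float32)); a=np.radians(rc[2]); L=(u*np.cos(a)+v*np.sin(a)) if rc[1][0]>rc[1][1] else (-u*np.sin(a)+v*np.cos(a))
b0=Rtool(-n,[.807,.52,.279])[:,0]; ang=np.degrees(np.arctan2(np.cross(b0,L)@n,b0@L)); print(len(bar),np.round(rc[1],1),'bar ccw from original (mod 180)',ang.round(1))
E
python3 kb.py
```

```text
12.575 [ 14.   19.5  10.2 123.1  -2.   20.9  31. ] [ 0.  -0.7  0.8] [ 0.2   0.26 -0.05] 26.257160151359844
[-1.18753744 -0.26175891 10.65923572] turned [-19.9  12.6  77. ]
2720 [36.6 58.7] bar ccw from original (mod 180) -151.9
```

>>> drive_tool([
  {"delta_pos": [0,0,0],"twist": [0,0,-0.25],"jaw": -0.4},
  {"delta_pos": [0,0,0],"twist": [0,0,-0.25],"jaw": -0.4},
  {"delta_pos": [0,0,0],"twist": [0,0,-0.25],"jaw": -0.4},
  {"delta_pos": [0,0,0],"twist": [0,0,-0.25],"jaw": -0.4},
])

```text
t: 13.12
tcp_pos: [497.2, -268.3, 91.4]
orientation: [173.2, 15.6, 123.7]
contact_force: [-0.3, -0.3, 1.0]
gripper_width: 25.8
grip_force: 1.6
```

```bash
cat > kc.py <<'E'
from s3 import *
st=r.get_state(); p,M=cur(); print(st['t'],st['qpos'].round(1),st['contact_force'].round(1),'mom tool',(M.T@st['moment']).round(2),st['gripper_width'],st['grip_force'])
T=TT(-12.7,18); print((p-g)@M, 'turned',np.degrees(np.linalg.norm(R.from_matrix(M@T.T).as_rotvec())).round(1))
d=get_image("wrist"); cv2.imwrite("pics/w3.png",d['img'])
E
python3 kc.py
```

```text
13.125 [ 20.3  19.4   2.6 122.8   5.4  21.2  52.5] [-0.3 -0.3  1. ] mom tool [0.05 0.25 0.07] 25.804084965752352 1.5975106309633702
[-0.94647621 -0.78355633 10.73944889] turned 109.1
```

View pics/w3.png

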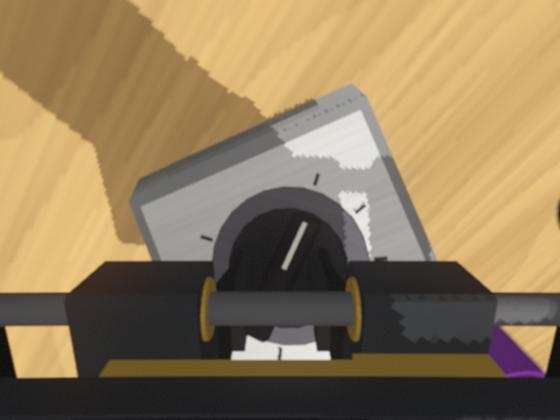

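The pointer (287,268)→(303,222) now nearly lines up with the last anticlockwise tick at (317,180). I'll keep turning until I feel the stop.

>>> drive_tool([
  {"delta_pos": [0,0,0],"twist": [0,0,-0.12],"jaw": -0.4},
  {"delta_pos": [0,0,0],"twist": [0,0,-0.12],"jaw": -0.4},
  {"delta_pos": [0,0,0],"twist": [0,0,-0.12],"jaw": -0.4},
  {"delta_pos": [0,0,0],"twist": [0,0,0],"jaw": -0.4},
])

```text
t: 13.68
tcp_pos: [497.2, -268.2, 91.4]
orientation: [176.0, 16.5, 134.0]
contact_force: [-0.7, 0.6, 1.3]
gripper_width: 26.3
grip_force: 6.5
```

```bash
python3 kc.py
```

```text
13.675 [ 22.5  19.4  -0.  122.6   7.9  21.4  60.2] [-0.7  0.6  1.3] mom tool [-0.16  0.12  0.27] 26.263172893539213 6.473511205986142
[-0.75452731 -0.83889145 10.7562499 ] turned 119.1
```

>>> drive_tool([
  {"delta_pos": [0,0,0],"twist": [0,0,-0.08],"jaw": -0.4},
  {"delta_pos": [0,0,0],"twist": [0,0,-0.08],"jaw": -0.4},
  {"delta_pos": [0,0,0],"twist": [0,0,0],"jaw": -0.4},
])

```text
t: 14.1
tcp_pos: [497.2, -268.3, 91.4]
orientation: [177.4, 16.8, 138.9]
contact_force: [-1.7, 1.7, 4.4]
gripper_width: 26.3
grip_force: 27.4
```

```bash
python3 kc.py
```

```text
14.1 [ 23.6  19.4  -1.3 122.6   9.   21.5  63.8] [-1.7  1.7  4.4] mom tool [-0.29 -0.    1.13] 26.308272085017386 27.430892391130328
[-0.7450965  -0.93843265 10.7547996 ] turned 123.7
```

The moment rose to 1.1 N m at the stop, so the dimmer is off. I'll back off, retreat, and head for the medium cup.

```bash
python3 - <<'E'
from h import *
p,M=cur(); E=lambda *o:R.from_euler('xyz',o,degrees=True).as_matrix()
M=M@R.from_rotvec([0,0,.2]).as_matrix(); p2=p-M[:,2]*150; D=E(180,0,65)
plan((p2,M),(p2,D),([640,90,290],D),pose=(p,M))
E
```

```text
shift [-0.   0.  -1.5] = 4 x [-0.     0.    -0.375] | twist [0. 0. 0.] = 1 x [0. 0. 0.]
shift [0. 0. 0.] = 1 x [0. 0. 0.] | twist [0.487 0.39  2.177] = 7 x [0.07  0.056 0.311]
shift [ 3.795  0.215 -0.552] = 8 x [ 0.474  0.027 -0.069] | twist [0. 0. 0.] = 1 x [0. 0. 0.]
```

>>> drive_tool([
  {"delta_pos": [0,0,0],"twist": [0,0,0.2],"jaw": -0.4},
  {"delta_pos": [0,0,0],"twist": [0,0,0.2],"jaw": -0.2},
  {"delta_pos": [0,0,-0.3],"twist": [0,0,0],"jaw": -0.2},
  {"delta_pos": [0,0,-0.4],"twist": [0,0,0],"jaw": -0.2},
  {"delta_pos": [0,0,-0.4],"twist": [0,0,0],"jaw": -0.2},
  {"delta_pos": [0,0,-0.4],"twist": [0,0,0],"jaw": -0.2},
  {"delta_pos": [0,0,0],"twist": [0.07,0.06,0.31],"jaw": -0.2},
  {"delta_pos": [0,0,0],"twist": [0.07,0.06,0.31],"jaw": -0.2},
  {"delta_pos": [0,0,0],"twist": [0.07,0.05,0.31],"jaw": -0.2},
  {"delta_pos": [0,0,0],"twist": [0.07,0.05,0.31],"jaw": -0.2},
  {"delta_pos": [0,0,0],"twist": [0.07,0.06,0.31],"jaw": -0.2},
  {"delta_pos": [0,0,0],"twist": [0.07,0.06,0.31],"jaw": -0.2},
])

```text
t: 15.65
tcp_pos: [459.4, -244.4, 233.8]
orientation: [178.5, 1.7, 74.1]
contact_force: [1.0, -0.9, 0.6]
gripper_width: 34.4
grip_force: 0.0
```

>>> drive_tool([
  {"delta_pos": [0,0,0],"twist": [0.07,0.05,0.31],"jaw": -0.2},
  {"delta_pos": [0.42,0.02,-0.06],"twist": [0,0,0],"jaw": -0.2},
  {"delta_pos": [0.42,0.02,-0.06],"twist": [0,0,0],"jaw": -0.2},
  {"delta_pos": [0.42,0.02,-0.06],"twist": [0,0,0],"jaw": -0.2},
  {"delta_pos": [0.42,0.02,-0.06],"twist": [0,0,0],"jaw": -0.2},
  {"delta_pos": [0.42,0.02,-0.06],"twist": [0,0,0],"jaw": -0.2},
  {"delta_pos": [0.42,0.03,-0.06],"twist": [0,0,0],"jaw": -0.2},
  {"delta_pos": [0.42,0.03,-0.06],"twist": [0,0,0],"jaw": -0.2},
  {"delta_pos": [0.43,0.03,-0.06],"twist": [0,0,0],"jaw": -0.2},
  {"delta_pos": [0.43,0.03,-0.06],"twist": [0,0,0],"jaw": -0.2},
  {"delta_pos": [0,0,0],"twist": [0,0,0],"jaw": -0.2},
  {"delta_pos": [0,0,0],"twist": [0,0,0],"jaw": -0.2},
])

```text
t: 17.15
tcp_pos: [638.3, 90.5, 286.3]
orientation: [-179.8, 0.3, 65.4]
contact_force: [0.2, -1.0, -0.1]
gripper_width: 35.0
grip_force: 0.0
```

```bash
cat > cup.py <<'E'
from s3 import *
C={'large':((454,-31),66,60),'medium':((655,108),63,46),'small':((475,302.5),60,33)}
def seecup(n,d,z0=0,c0=None):
    c,H,rad=C[n]; c=np.array(c0 if c0 is not None else c); H=H+z0
    P=pts(d); hsv=cv2.cvtColor(d['img'],cv2.COLOR_BGR2HSV)
    rho=np.hypot(P[...,0]-c[0],P[...,1]-c[1])
    ok=(hsv[...,1]<110)&(rho<rad+45)
    q=P[ok&(abs(P[...,2]-H)<3)&(abs(rho-rad)<14)]
    f=least_squares(lambda a:np.hypot(q[:,0]-a[0],q[:,1]-a[1])-(rad-2),c,loss='soft_l1',f_scale=1).x
    rho=np.hypot(P[...,0]-f[0],P[...,1]-f[1])
    t=P[ok&(P[...,2]>H+6)&(P[...,2]<H+55)&(rho>rad-12)&(rho<rad+30)]
    print(n,'centre',f.round(1),'n',len(q),'rim z',np.median(q[:,2]).round(1),'tab n',len(t),end=' ')
    for lo,hi in((8,20),(20,36),(36,50)):
        s=t[(t[:,2]>H+lo)&(t[:,2]<H+hi)]
        if len(s)>5: 
            a=np.degrees(np.arctan2(s[:,1]-f[1],s[:,0]-f[0]));print('| h',(s[:,2].mean()-H).round(0),'az',a.mean().round(1),np.percentile(a,[3,97]).round(1),'r',np.hypot(*(s[:,:2].mean(0)-f)).round(1),end=' ')
    top=t[t[:,2]>np.percentile(t[:,2],98)-2.5] if len(t) else t
    if len(top)>5:
        rc=cv2.minAreaRect(top[:,:2].astype(np.float32)); m=np.array(rc[0])-f
        print('\n top z',top[:,2].mean().round(1),'rect',np.round(rc[1],1),round(rc[2],1),'az',np.degrees(np.arctan2(m[1],m[0])).round(1),'r',np.hypot(*m).round(1))
    return f
E
python3 - <<'E'
from cup import *
st=r.get_state(); print(st['t'],st['qpos'].round(1),st['tcp_pos'].round(1),st['orientation'].round(1))
d=get_image("wrist"); cv2.imwrite("pics/w4.png",d['img'])
import pickle; pickle.dump(d,open('w4.pkl','wb'))
seecup('medium',d)
d=get_image("top"); pickle.dump(d,open('top1.pkl','wb'))
for n in C: seecup(n,d)
E
```

```text
17.15 [ -9.4  21.7  -3.4  87.2   1.4  71.5 -37.7] [638.3  90.5 286.3] [-179.8    0.3   65.4]
medium centre [654.5 107.2] n 968 rim z 62.0 tab n 338 | h 14.0 az 70.1 [64.8 75.5] r 46.9 | h 28.0 az 70.3 [65.1 75.4] r 52.2 | h 46.0 az 70.2 [66.3 74.5] r 63.4 
 top z 111.1 rect [10.9  9.7] 65.4 az 70.0 r 64.2
large centre [451.7 -31.3] n 38 rim z 65.1 tab n 0 medium centre [655. 108.] n 0 rim z nan tab n 0 small centre [473.8 303. ] n 106 rim z 59.1 tab n 41 | h 45.0 az -79.0 [-84.1 -74. ] r 52.5
  return _methods._mean(a, axis=axis, dtype=dtype,
  ret = ret.dtype.type(ret / rcount)
```

View pics/w4.png

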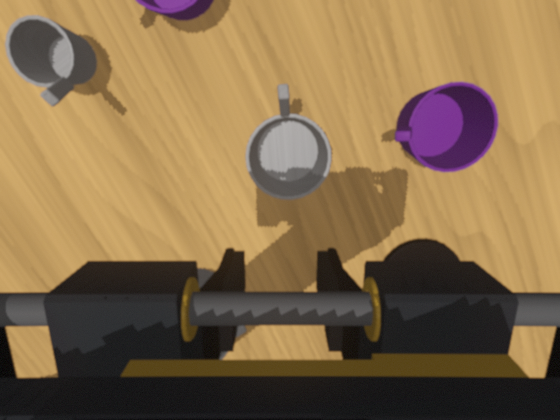

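The wrist view shows the medium cup at (288,155) with its tab up at (284,97). Its azimuth of 70° is consistent at all heights, with rim z 62. Now the grasp.

```bash
python3 - <<'E'
from h import *
E=lambda *o:R.from_euler('xyz',o,degrees=True).as_matrix()
a=np.radians(70.2); g=np.array([654.5+59*np.cos(a),107.2+59*np.sin(a)]);D=E(180,0,70.2);print(g)
plan(([*g,140],D),([*g,72],D))
E
```

```text
[674.48553729 162.71196537]
shift [0.823 0.028 1.464] = 4 x [0.206 0.007 0.366] | twist [-0.008  0.01  -0.173] = 1 x [-0.008  0.01  -0.173]
shift [ 0.   -0.    0.68] = 2 x [ 0.   -0.    0.34] | twist [0. 0. 0.] = 1 x [0. 0. 0.]
```

>>> drive_tool([
  {"delta_pos": [0.21,0.01,0.36],"twist": [0,0,0],"jaw": -0.2},
  {"delta_pos": [0.21,0.01,0.36],"twist": [0,0,0],"jaw": -0.2},
  {"delta_pos": [0.2,0.01,0.36],"twist": [0,0,0],"jaw": -0.2},
  {"delta_pos": [0.2,0,0.38],"twist": [-0.01,0.01,-0.17],"jaw": -0.2},
  {"delta_pos": [0,0,0.2],"twist": [0,0,0],"jaw": -0.2},
  {"delta_pos": [0,0,0.2],"twist": [0,0,0],"jaw": -0.2},
  {"delta_pos": [0,0,0.2],"twist": [0,0,0],"jaw": -0.2},
  {"delta_pos": [0,0,0.08],"twist": [0,0,0],"jaw": -0.2},
  {"delta_pos": [0,0,0],"twist": [0,0,0],"jaw": -0.2},
  {"delta_pos": [0,0,0],"twist": [0,0,0],"jaw": -0.2},
], squeeze=50)

```text
t: 18.5
tcp_pos: [676.0, 164.9, 74.0]
orientation: [179.8, -0.2, 70.2]
contact_force: [-0.4, 1.1, 1.0]
gripper_width: 34.7
grip_force: 0.0
```

>>> drive_tool([
  {"delta_pos": [0,0,0],"twist": [0,0,0],"jaw": -1},
  {"delta_pos": [0,0,0],"twist": [0,0,0],"jaw": -1},
  {"delta_pos": [0,0,0],"twist": [0,0,0],"jaw": -1},
  {"delta_pos": [0,0,0],"twist": [0,0,0],"jaw": -1},
])

```text
t: 19.0
tcp_pos: [675.3, 164.9, 73.2]
orientation: [179.9, -0.1, 70.2]
contact_force: [-0.1, -0.4, 1.2]
gripper_width: 9.8
grip_force: 50.0
```

```bash
python3 - <<'E'
from h import *
E=lambda *o:R.from_euler('xyz',o,degrees=True).as_matrix()
a=np.radians(80); D=E(180,0,80); g=np.array([453.5+61.3*np.cos(a),-31+61.3*np.sin(a)])
p,M=cur(); plan((p+[0,0,150],M),([*g,223],D));print(g)
E
```

```text
shift [ 0.003  0.002 -1.5  ] = 3 x [ 0.001  0.001 -0.5  ] | twist [0. 0. 0.] = 1 x [0. 0. 0.]
shift [-1.99  -1.527 -0.004] = 6 x [-0.332 -0.255 -0.001] | twist [ 0.003 -0.004 -0.342] = 2 x [ 0.002 -0.002 -0.171]
[464.14463329  29.36871526]
```

>>> drive_tool([
  {"delta_pos": [0,0,-0.2],"twist": [0,0,0],"jaw": -1},
  {"delta_pos": [0,0,-0.3],"twist": [0,0,0],"jaw": -1},
  {"delta_pos": [0,0,-0.3],"twist": [0,0,0],"jaw": -1},
  {"delta_pos": [0,0,-0.3],"twist": [0,0,0],"jaw": -1},
  {"delta_pos": [0,0,-0.2],"twist": [0,0,0],"jaw": -1},
  {"delta_pos": [0,0,-0.2],"twist": [0,0,0],"jaw": -1},
])

```text
t: 19.75
tcp_pos: [674.7, 164.4, 224.2]
orientation: [179.9, -0.1, 70.2]
contact_force: [0.3, 0.6, -1.6]
gripper_width: 9.4
grip_force: 50.0
```

>>> drive_tool([
  {"delta_pos": [-0.2,-0.15,0],"twist": [0,0,0],"jaw": -1},
  {"delta_pos": [-0.3,-0.23,0],"twist": [0,0,0],"jaw": -1},
  {"delta_pos": [-0.3,-0.23,0],"twist": [0,0,0],"jaw": -1},
  {"delta_pos": [-0.3,-0.23,0],"twist": [0,0,0],"jaw": -1},
  {"delta_pos": [-0.3,-0.23,0],"twist": [0,0,0],"jaw": -1},
  {"delta_pos": [-0.3,-0.23,0],"twist": [0,0,0],"jaw": -1},
  {"delta_pos": [-0.2,-0.15,0],"twist": [0,0,0],"jaw": -1},
  {"delta_pos": [-0.09,-0.08,0],"twist": [0,0,-0.11],"jaw": -1},
  {"delta_pos": [0,0,0],"twist": [0,0,-0.11],"jaw": -1},
  {"delta_pos": [0,0,0],"twist": [0,0,-0.12],"jaw": -1},
  {"delta_pos": [0,0,0],"twist": [0,0,0],"jaw": -1},
  {"delta_pos": [0,0,0],"twist": [0,0,0],"jaw": -1},
])

```text
t: 21.25
tcp_pos: [463.5, 29.1, 222.4]
orientation: [179.9, -0.1, 79.9]
contact_force: [-0.1, -0.9, -1.0]
gripper_width: 9.4
grip_force: 50.0
```

```bash
python3 - <<'E'
from cup import *
import pickle
st=r.get_state(); p,M=cur(); print(st['t'],st['qpos'].round(1),p.round(1),st['orientation'].round(1),st['gripper_width'],st['contact_force'].round(1))
d=get_image("wrist"); cv2.imwrite("pics/w5.png",d['img']); pickle.dump(d,open('w5.pkl','wb'))
P=pts(d); hsv=cv2.cvtColor(d['img'],cv2.COLOR_BGR2HSV)
rel=(P-p)@M  # tool frame
# held cup rim: ~ 11 mm beyond the TCP
k=(abs(rel[...,2]-10)<10)&(np.hypot(rel[...,0]+61,rel[...,1])<60)&(np.hypot(rel[...,0]+61,rel[...,1])>36)&(hsv[...,1]<110)
q=rel[k]; f=least_squares(lambda a:np.hypot(q[:,0]-a[0],q[:,1]-a[1])-44,[-61,0],loss='soft_l1',f_scale=1).x
m=abs(np.hypot(q[:,0]-f[0],q[:,1]-f[1])-44)<3; q=q[m]
B=np.c_[q[:,:2]-f,np.ones(len(q))]; c=np.linalg.lstsq(B,q[:,2],rcond=None)[0]
print('rim n',len(q),'centre tool',f.round(1),'plane z',c.round(3),'world c',(p+M@[*f,c[2]]).round(1))
for v in('scene','top'):
    d=get_image(v); pickle.dump(d,open(v+'2.pkl','wb'))
d=pickle.load(open('w5.pkl','rb')); seecup('large',d); seecup('large',pickle.load(open('w1.pkl','rb')));seecup('large',pickle.load(open('top1.pkl','rb')))
E
```

```text
21.25 [ -3.7   7.3  -5.5 115.1   0.8  57.5 -19.7] [463.5  29.1 222.4] [179.9  -0.1  79.9] 9.430687141348352 [-0.1 -0.9 -1. ]
rim n 44 centre tool [-47.1  -3.1] plane z [ -2.464   0.027 113.844] world c [452.4 -16.5 108.5]
large centre [453.5 -32.2] n 836 rim z 65.1 tab n 445 | h 14.0 az 2.6 [-2.8  4.7] r 64.7 | h 28.0 az 3.0 [-1.7  4.4] r 70.5 | h 41.0 az 3.4 [2.2 4.1] r 77.7 
 top z 111.0 rect [ 2.5 12. ] 77.7 az 3.6 r 79.6
large centre [452.8 -32.4] n 867 rim z 65.1 tab n 0 large centre [451.7 -31.3] n 38 rim z 65.1 tab n 0
```

View pics/w5.png

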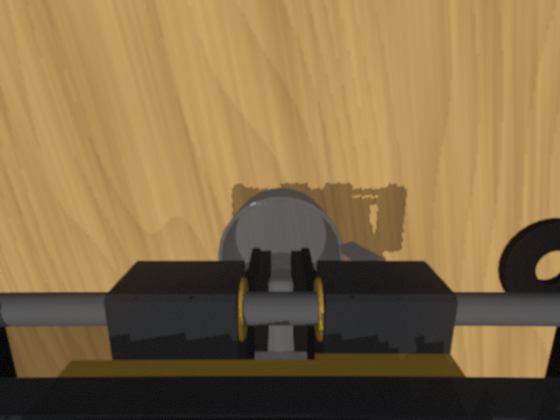

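The wrist view shows the large cup at about (280,240) with its tab to the right, while the held cup is hidden behind the fingers. I'll check the held cup's centre from the fixed cameras.

```bash
python3 - <<'E'
from cup import *
import pickle
for v in('scene','top'):
    d=pickle.load(open(v+'2.pkl','rb')); P=pts(d); hsv=cv2.cvtColor(d['img'],cv2.COLOR_BGR2HSV)
    rho=np.hypot(P[...,0]-453,P[...,1]+31)
    q=P[(P[...,2]>145)&(P[...,2]<217)&(rho<55)&(hsv[...,1]<90)]
    print(v,len(q),np.percentile(q,[2,50,98],axis=0).round(1).tolist() if len(q) else '')
    q2=q[q[:,2]>205]
    if len(q2)>8:
        f=least_squares(lambda a:np.hypot(q2[:,0]-a[0],q2[:,1]-a[1])-44,[453,-31],loss='soft_l1',f_scale=1).x;print(' rim centre',f.round(1),len(q2),np.median(q2[:,2]))
c=cv2.hconcat([cv2.resize(pickle.load(open('scene2.pkl','rb'))['img'][130:250,140:300],(480,360)),cv2.resize(pickle.load(open('top2.pkl','rb'))['img'][200:320,270:376],(318,360))])
cv2.imwrite('pics/c2.png',c)
E
```

```text
scene 914 [[410.4, -71.7, 153.2], [437.7, -29.0, 185.5], [497.3, 8.7, 214.2]]
 rim centre [454.2 -30.2] 176 210.64023269695917
top 130 [[468.9, -59.7, 153.0], [484.9, -44.2, 168.6], [497.1, -9.8, 214.2]]
 rim centre [452.5 -29.4] 43 211.54216810965303
```

View pics/c2.png

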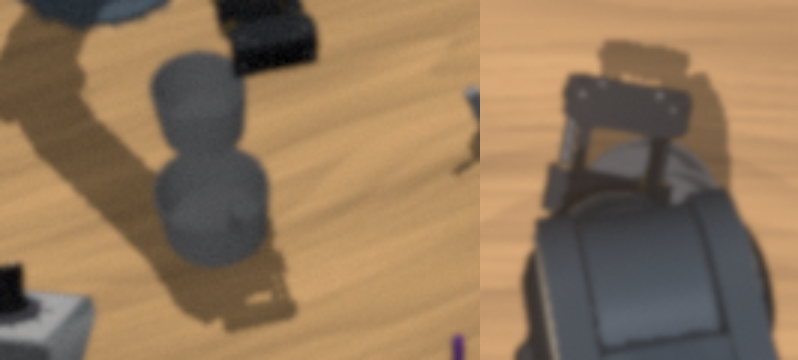

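Held cup centre is about (453.5,-30) and the large cup about (453.8,-32), and the held cup hangs upright. Lowering it 142 mm.

>>> drive_tool([
  {"delta_pos": [-0.01,0,0.2],"twist": [0,0,0],"jaw": -1},
  {"delta_pos": [0,0.01,0.25],"twist": [0,0,0],"jaw": -1},
  {"delta_pos": [0,0,0.25],"twist": [0,0,0],"jaw": -1},
  {"delta_pos": [0,0,0.25],"twist": [0,0,0],"jaw": -1},
  {"delta_pos": [0,0,0.2],"twist": [0,0,0],"jaw": -1},
  {"delta_pos": [0,0,0.12],"twist": [0,0,0],"jaw": -1},
  {"delta_pos": [0,0,0.07],"twist": [0,0,0],"jaw": -1},
  {"delta_pos": [0,0,0.05],"twist": [0,0,0],"jaw": -1},
  {"delta_pos": [0,0,0.03],"twist": [0,0,0],"jaw": -1},
  {"delta_pos": [0,0,0],"twist": [0,0,0],"jaw": -1},
  {"delta_pos": [0,0,0],"twist": [0,0,0],"jaw": -1},
])

```text
t: 22.78
tcp_pos: [465.0, 28.2, 80.7]
orientation: [179.8, -0.1, 79.9]
contact_force: [-0.0, 0.5, -2.0]
gripper_width: 9.8
grip_force: 50.0
```

>>> drive_tool([
  {"delta_pos": [0,0,0.015],"twist": [0,0,0],"jaw": -1},
  {"delta_pos": [0,0,0],"twist": [0,0,0],"jaw": -1},
  {"delta_pos": [0,0,0],"twist": [0,0,0],"jaw": -1},
])

```text
t: 23.15
tcp_pos: [465.1, 28.2, 79.2]
orientation: [179.8, -0.1, 79.9]
contact_force: [0.4, 0.6, 1.5]
gripper_width: 9.6
grip_force: 50.0
```

>>> drive_tool([
  {"delta_pos": [0,0,0],"twist": [0,0,0],"jaw": -0.4},
  {"delta_pos": [0,0,0],"twist": [0,0,0],"jaw": -0.4},
  {"delta_pos": [0,0,0],"twist": [0,0,0],"jaw": -0.4},
  {"delta_pos": [0,0,-0.2],"twist": [0,0,0],"jaw": -0.4},
  {"delta_pos": [0,0,-0.3],"twist": [0,0,0],"jaw": -0.4},
  {"delta_pos": [0,0,-0.4],"twist": [0,0,0],"jaw": -0.4},
  {"delta_pos": [0,0,-0.4],"twist": [0,0,0],"jaw": -0.4},
  {"delta_pos": [0,0,-0.4],"twist": [0,0,0],"jaw": -0.4},
  {"delta_pos": [0,0,-0.4],"twist": [0,0,0],"jaw": -0.4},
  {"delta_pos": [0,0,0],"twist": [0,0,0],"jaw": -0.2},
])

```text
t: 24.4
tcp_pos: [466.0, 28.1, 292.0]
orientation: [179.5, -0.2, 79.9]
contact_force: [-0.0, 0.6, 0.7]
gripper_width: 30.3
grip_force: 0.0
```

```bash
python3 - <<'E'
from cup import *
import pickle
st=r.get_state(); p,M=cur(); print(st['t'],st['qpos'].round(1),p.round(1))
E=lambda *o:R.from_euler('xyz',o,degrees=True).as_matrix()
D=E(180,0,130); c=np.array([475,302.5,0]); ax=np.array([np.cos(np.radians(130)),np.sin(np.radians(130)),0])
q,e=sim(st['qpos'],c+[0,0,290]-ax*0,D); print('sim',q.round(1),e)
plan(([475,285,290],M),([475,285,290],D))
d=get_image('wrist'); seecup('medium',d,6,(453.5,-31)); seecup('large',d)
E
```

```text
24.4 [ -3.4   3.7  -5.4 109.5   0.3  66.3 -19.1] [466.   28.1 292. ]
sim [-20.   14.7 -20.6  97.4   5.5  69.   -1.9] 0.13591124240739286
shift [ 2.545 -0.361  0.026] = 6 x [ 0.424 -0.06   0.004] | twist [0. 0. 0.] = 1 x [0. 0. 0.]
shift [0. 0. 0.] = 1 x [0. 0. 0.] | twist [ 0.019  0.    -1.748] = 6 x [ 0.003  0.    -0.291]
medium centre [455.  -31.6] n 895 rim z 67.9 tab n 501 | h 14.0 az 10.5 [-3.1 82.7] r 58.1 | h 28.0 az 13.6 [-3.3 83.3] r 59.7 | h 45.0 az 51.6 [-2.9 83.9] r 52.7 
 top z 116.9 rect [12.5 95.3] 40.7 az 39.0 r 49.8
large centre [453.4 -31.5] n 929 rim z 65.0 tab n 611 | h 15.0 az 2.9 [-3.6  4.2] r 63.8 | h 28.0 az 12.0 [-3.5 81.2] r 62.1 | h 46.0 az 25.2 [-3.3 82.3] r 60.6 
 top z 116.8 rect [12.5 95.3] 40.7 az 37.7 r 51.0
```

The medium cup is home: its rim is 3 mm above the large cup's rim and the centres are within 2 mm. Moving to view the small cup.

```bash
python3 - <<'E'
from h import *
p,M=cur(); D=R.from_euler('xyz',[180,0,130],degrees=True).as_matrix()
plan(([513,257,290],M),([513,257,290],D))
E
```

```text
shift [2.34  0.075 0.005] = 5 x [0.468 0.015 0.001] | twist [0. 0. 0.] = 1 x [0. 0. 0.]
shift [0. 0. 0.] = 1 x [0. 0. 0.] | twist [ 1.100e-02 -1.000e-03 -1.748e+00] = 6 x [ 0.002 -0.    -0.291]
```

>>> drive_tool([
  {"delta_pos": [0.39,0.01,0],"twist": [0,0,0],"jaw": -0.2},
  {"delta_pos": [0.39,0.01,0],"twist": [0,0,0],"jaw": -0.2},
  {"delta_pos": [0.39,0.01,0],"twist": [0,0,0],"jaw": -0.2},
  {"delta_pos": [0.39,0.01,0],"twist": [0,0,0],"jaw": -0.2},
  {"delta_pos": [0.39,0.01,0],"twist": [0,0,0],"jaw": -0.2},
  {"delta_pos": [0.39,0.02,0],"twist": [0,0,0],"jaw": -0.2},
  {"delta_pos": [0,0,0],"twist": [0.01,0,-0.29],"jaw": -0.2},
  {"delta_pos": [0,0,0],"twist": [0,0,-0.29],"jaw": -0.2},
  {"delta_pos": [0,0,0],"twist": [0,0,-0.29],"jaw": -0.2},
  {"delta_pos": [0,0,0],"twist": [0,0,-0.29],"jaw": -0.2},
  {"delta_pos": [0,0,0],"twist": [0,0,-0.29],"jaw": -0.2},
  {"delta_pos": [0,0,0],"twist": [0,0,-0.29],"jaw": -0.2},
])

```text
t: 25.95
tcp_pos: [511.2, 256.5, 287.1]
orientation: [-179.7, -0.2, 130.1]
contact_force: [-1.3, 0.7, -0.1]
gripper_width: 34.9
grip_force: 0.0
```

```bash
python3 - <<'E'
from cup import *
st=r.get_state(); p,M=cur(); print(st['t'],st['qpos'].round(1),p.round(1),st['orientation'].round(1))
d=get_image('wrist'); seecup('small',d)
E
```

```text
25.95 [-13.4  15.9 -21.6  96.2   6.   69.3   3.6] [511.2 256.5 287.1] [-179.7   -0.2  130.1]
small centre [474.3 302.7] n 701 rim z 59.0 tab n 345 | h 14.0 az -79.8 [-87.1 -72. ] r 34.4 | h 28.0 az -79.9 [-86.3 -73.3] r 39.3 | h 45.0 az -79.8 [-85.2 -74.2] r 49.6 
 top z 108.3 rect [ 8.9 10. ] 12.8 az -79.5 r 50.1
```

The small cup's tab is at azimuth −79.8°, with the centre at (474.3, 302.7) and the rim at 59. That's consistent, so I'll grasp it.

```bash
python3 - <<'E'
from h import *
p,M=cur(); D=R.from_euler('xyz',[180,0,100.2],degrees=True).as_matrix()
plan((p,D),([482.4,257.4,140],D),([482.4,257.4,69],D))
E
```

```text
shift [0. 0. 0.] = 1 x [0. 0. 0.] | twist [-0.011 -0.006  1.049] = 4 x [-0.003 -0.001  0.262]
shift [ 0.06  -0.282  1.471] = 3 x [ 0.02  -0.094  0.49 ] | twist [0. 0. 0.] = 1 x [0. 0. 0.]
shift [ 0.   -0.    0.71] = 2 x [ 0.    -0.     0.355] | twist [0. 0. 0.] = 1 x [0. 0. 0.]
```

>>> drive_tool([
  {"delta_pos": [0,0,0],"twist": [-0.01,-0.01,0.26],"jaw": -0.2},
  {"delta_pos": [0,0,0],"twist": [0,0,0.26],"jaw": -0.2},
  {"delta_pos": [0,0,0],"twist": [0,0,0.26],"jaw": -0.2},
  {"delta_pos": [0,0,0],"twist": [0,0,0.27],"jaw": -0.2},
  {"delta_pos": [0.02,-0.07,0.37],"twist": [0,0,0],"jaw": -0.2},
  {"delta_pos": [0.02,-0.07,0.37],"twist": [0,0,0],"jaw": -0.2},
  {"delta_pos": [0.01,-0.07,0.37],"twist": [0,0,0],"jaw": -0.2},
  {"delta_pos": [0.01,-0.07,0.36],"twist": [0,0,0],"jaw": -0.2},
  {"delta_pos": [0,0,0],"twist": [0,0,0],"jaw": -0.2},
  {"delta_pos": [0,0,0],"twist": [0,0,0],"jaw": -0.2},
])

```text
t: 27.25
tcp_pos: [484.7, 258.7, 142.9]
orientation: [179.7, -0.0, 99.7]
contact_force: [-0.7, 0.9, 0.9]
gripper_width: 34.6
grip_force: 0.0
```

```bash
python3 - <<'E'
from h import *
p,M=cur(); D=R.from_euler('xyz',[180,0,100.2],degrees=True).as_matrix()
plan(([482.4,257.4,69],D)); print(p)
E
```

```text
shift [-0.009 -0.029  0.738] = 2 x [-0.005 -0.014  0.369] | twist [ 0.01  -0.001 -0.019] = 1 x [ 0.01  -0.001 -0.019]
[484.71935109 258.6918441  142.85346022]
```

>>> drive_tool([
  {"delta_pos": [-0.01,-0.03,0.2],"twist": [0.01,0,-0.02],"jaw": -0.2},
  {"delta_pos": [0,0,0.2],"twist": [0,0,0],"jaw": -0.2},
  {"delta_pos": [0,0,0.2],"twist": [0,0,0],"jaw": -0.2},
  {"delta_pos": [0,0,0.14],"twist": [0,0,0],"jaw": -0.2},
  {"delta_pos": [0,0,0],"twist": [0,0,0],"jaw": -0.2},
  {"delta_pos": [0,0,0],"twist": [0,0,0],"jaw": -1},
  {"delta_pos": [0,0,0],"twist": [0,0,0],"jaw": -1},
  {"delta_pos": [0,0,0],"twist": [0,0,0],"jaw": -1},
  {"delta_pos": [0,0,0],"twist": [0,0,0],"jaw": -1},
])

```text
t: 28.38
tcp_pos: [481.6, 257.0, 68.6]
orientation: [180.0, -0.0, 100.3]
contact_force: [0.6, 0.1, 2.5]
gripper_width: 9.2
grip_force: 50.0
```

>>> drive_tool([
  {"delta_pos": [0,0,-0.2],"twist": [0,0,0],"jaw": -1},
  {"delta_pos": [0,0,-0.3],"twist": [0,0,0],"jaw": -1},
  {"delta_pos": [0,0,-0.3],"twist": [0,0,0],"jaw": -1},
  {"delta_pos": [0,0,-0.3],"twist": [0,0,0],"jaw": -1},
  {"delta_pos": [0,0,-0.3],"twist": [0,0,0],"jaw": -1},
  {"delta_pos": [0,0,-0.2],"twist": [0,0,0],"jaw": -1},
])

```text
t: 29.12
tcp_pos: [481.5, 256.9, 229.5]
orientation: [180.0, -0.0, 100.3]
contact_force: [0.5, -0.5, -0.6]
gripper_width: 9.6
grip_force: 50.0
```

```bash
python3 - <<'E'
from kin import *
p,M=cur(); st=r.get_state()
t=[455-8.1+16.2,-31.6-45.3,225]
plan((t,M)); q,e=sim(st['qpos'],np.array(t),M); print(p,q.round(1),e)
E
```

```text
shift [-3.252 -0.777  0.044] = 7 x [-0.465 -0.111  0.006] | twist [0. 0. 0.] = 1 x [0. 0. 0.]
[481.52611456 256.94505622 229.5300256 ] [  9.    7.6  -5.1 114.3   0.8  58.   13.8] 0.19832422783211634
```

>>> drive_tool([
  {"delta_pos": [-0.25,-0.06,0],"twist": [0,0,0],"jaw": -1},
  {"delta_pos": [-0.4,-0.1,0],"twist": [0,0,0],"jaw": -1},
  {"delta_pos": [-0.4,-0.1,0],"twist": [0,0,0],"jaw": -1},
  {"delta_pos": [-0.4,-0.1,0],"twist": [0,0,0],"jaw": -1},
  {"delta_pos": [-0.4,-0.1,0],"twist": [0,0,0],"jaw": -1},
  {"delta_pos": [-0.4,-0.1,0],"twist": [0,0,0],"jaw": -1},
  {"delta_pos": [-0.4,-0.1,0],"twist": [0,0,0],"jaw": -1},
  {"delta_pos": [-0.4,-0.1,0],"twist": [0,0,0],"jaw": -1},
  {"delta_pos": [-0.2,-0.02,0],"twist": [0,0,0],"jaw": -1},
  {"delta_pos": [0,0,0],"twist": [0,0,0],"jaw": -1},
  {"delta_pos": [0,0,0],"twist": [0,0,0],"jaw": -1},
])

```text
t: 30.5
tcp_pos: [462.5, -75.6, 228.0]
orientation: [-179.9, -0.0, 100.4]
contact_force: [-0.2, 1.3, -1.3]
gripper_width: 9.8
grip_force: 50.0
```

```bash
python3 - <<'E'
from cup import *
p,M=cur(); plan(([462.3,-77.3,225],M)); print(p)
for v in('scene','wrist'):
    d=get_image(v); P=pts(d); hsv=cv2.cvtColor(d['img'],cv2.COLOR_BGR2HSV)
    zr=p[2]-68.6+60; rel=P-[p[0]-7.3,p[1]+45.7,zr]
    q=P[(abs(rel[...,2])<3.5)&(np.hypot(rel[...,0],rel[...,1])<42)&(hsv[...,1]<110)]
    if len(q)>10:
        f=least_squares(lambda a:np.hypot(q[:,0]-a[0],q[:,1]-a[1])-31,p[:2]+[-7.3,45.7],loss='soft_l1',f_scale=1).x
        print(v,len(q),'small',f.round(1),np.median(q[:,2]).round(1),'rim predicted',zr.round(1))
    seecup('medium',d,6,(455,-31.6)); print()
E
```

```text
shift [-0.017 -0.005  0.03 ] = 1 x [-0.017 -0.005  0.03 ] | twist [0. 0. 0.] = 1 x [0. 0. 0.]
[462.51222432 -75.55315574 228.04618743]
scene 40 small [455.4 -30.4] 219.1 rim predicted 219.4
medium centre [455.7 -31.8] n 177 rim z 68.4 tab n 87 | h 14.0 az 53.2 [-3.4 80.4] r 46.5 | h 27.0 az 63.1 [-3.7 82.3] r 50.4 | h 43.0 az 62.6 [-0.9 83.1] r 56.1 
wrist 3611 small [454.7 -29.7] 218.4 rim predicted 219.4
medium centre [454.4 -32.4] n 534 rim z 67.7 tab n 1027 | h 15.0 az 37.1 [-3.6 85. ] r 43.7 | h 28.0 az 36.4 [-3.4 84.5] r 47.3 | h 45.0 az 56.3 [-2.6 83.8] r 52.7 
 top z 116.7 rect [12.7 96.9] 42.3 az 38.5 r 50.8
```

>>> drive_tool([
  {"delta_pos": [-0.02,0,0.2],"twist": [0,0,0],"jaw": -1},
  {"delta_pos": [0,0,0.25],"twist": [0,0,0],"jaw": -1},
  {"delta_pos": [0,0,0.25],"twist": [0,0,0],"jaw": -1},
  {"delta_pos": [0,0,0.25],"twist": [0,0,0],"jaw": -1},
  {"delta_pos": [0,0,0.22],"twist": [0,0,0],"jaw": -1},
  {"delta_pos": [0,0,0.14],"twist": [0,0,0],"jaw": -1},
  {"delta_pos": [0,0,0.08],"twist": [0,0,0],"jaw": -1},
  {"delta_pos": [0,0,0.05],"twist": [0,0,0],"jaw": -1},
  {"delta_pos": [0,0,0.02],"twist": [0,0,0],"jaw": -1},
  {"delta_pos": [0,0,0],"twist": [0,0,0],"jaw": -1},
  {"delta_pos": [0,0,0],"twist": [0,0,0],"jaw": -1},
])

```text
t: 31.98
tcp_pos: [463.2, -78.8, 82.6]
orientation: [180.0, 0.0, 100.3]
contact_force: [0.0, -1.0, -0.4]
gripper_width: 9.6
grip_force: 50.0
```

>>> drive_tool([
  {"delta_pos": [0,0,0.02],"twist": [0,0,0],"jaw": -1},
  {"delta_pos": [0,0,0],"twist": [0,0,0],"jaw": -1},
  {"delta_pos": [0,0,0],"twist": [0,0,0],"jaw": -1},
])

```text
t: 32.35
tcp_pos: [463.4, -78.9, 80.7]
orientation: [180.0, 0.0, 100.3]
contact_force: [-0.7, -0.9, 5.0]
gripper_width: 9.9
grip_force: 50.0
```

>>> drive_tool([
  {"delta_pos": [0,0,0],"twist": [0,0,0],"jaw": -0.4},
  {"delta_pos": [0,0,0],"twist": [0,0,0],"jaw": -0.4},
  {"delta_pos": [0,0,0],"twist": [0,0,0],"jaw": -0.4},
  {"delta_pos": [0,0,-0.2],"twist": [0,0,0],"jaw": -0.4},
  {"delta_pos": [0,0,-0.3],"twist": [0,0,0],"jaw": -0.4},
  {"delta_pos": [0,0,-0.4],"twist": [0,0,0],"jaw": -0.4},
  {"delta_pos": [0,0,-0.4],"twist": [0,0,0],"jaw": -0.4},
  {"delta_pos": [0,0,-0.4],"twist": [0,0,0],"jaw": -0.4},
  {"delta_pos": [0,0,-0.4],"twist": [0,0,0],"jaw": -0.4},
  {"delta_pos": [0,0,0],"twist": [0,0,0],"jaw": -0.4},
  {"delta_pos": [0,0,0],"twist": [0,0,0],"jaw": -0.4},
])

```text
t: 33.72
tcp_pos: [462.4, -78.7, 289.3]
orientation: [-179.9, -0.0, 100.3]
contact_force: [-0.5, 0.2, 0.2]
gripper_width: 26.2
grip_force: 0.0
```

```bash
python3 - <<'E'
from cup import *
st=r.get_state(); print(st['t'])
d=get_image('wrist'); seecup('small',d,12,(455,-31.6));print();seecup('medium',d,6,(455,-31.6));print();seecup('large',d);print()
# knob angle from scene/top/wrist
sc=get_image('scene'); cv2.imwrite('pics/end.png',cv2.hconcat([cv2.resize(sc['img'][150:290,90:250],(400,350)),cv2.resize(d['img'],(400,350))]))
b0=Rtool(-n,[.807,.52,.279])[:,0]; c=g-37*n
for nm,i in(('scene',sc),('top',get_image('top')),('wrist',d)):
    P=pts(i); h=(P-c)@n; rad=np.linalg.norm(P-c-h[...,None]*n,axis=2); bar=P[(h>38)&(h<48)&(rad<36)]
    if len(bar)>20:
        q=bar-bar.mean(0); w=np.linalg.svd(q-(q@n)[:,None]*n,full_matrices=False)[2][0]; print(nm,len(bar),'bar ccw (mod 180)',np.degrees(np.arctan2(np.cross(b0,w)@n,b0@w)).round(1)%180)
E
```

```text
33.725
small centre [455.4 -33. ] n 853 rim z 70.9 tab n 691 | h 14.0 az 0.0 [-87.1  86. ] r 25.8 | h 28.0 az 2.7 [-86.2  85.4] r 11.6 | h 45.0 az -27.0 [-85.1  84.5] r 15.9 
 top z 120.2 rect [ 10.3 116.9] 0.4 az 16.0 r 9.1

medium centre [454.6 -31.9] n 1261 rim z 68.0 tab n 1039 | h 15.0 az 8.2 [-86.3  84.9] r 31.0 | h 28.0 az 1.7 [-84.9  84.5] r 30.3 | h 45.0 az 18.5 [-83.8  83.8] r 29.8 
 top z 119.9 rect [ 10.4 119.2] 0.4 az 12.0 r 9.6

large centre [453.3 -32.1] n 1327 rim z 65.0 tab n 870 | h 15.0 az 6.0 [-4.2 83.6] r 58.1 | h 28.0 az 36.2 [-3.6 83.4] r 47.2 | h 45.0 az 34.2 [-3.4 82.8] r 55.4 
 top z 119.4 rect [ 10.3 122.1] 0.4 az 15.8 r 11.2

scene 69 bar ccw (mod 180) 78.9
top 147 bar ccw (mod 180) 78.4
wrist 404 bar ccw (mod 180) 78.3
```

View pics/end.png

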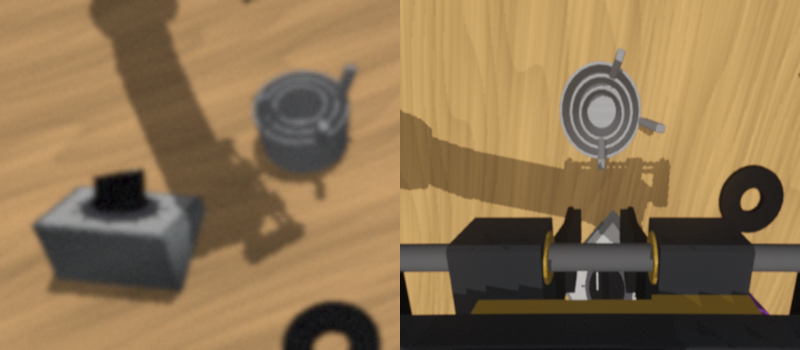

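The cups are nested with rims at 65/68/71 mm and axes within 2 mm. The bar has turned about 78° anticlockwise, which matches the scale end, and I felt the hard stop there. The gripper is clear, so I'm handing in.

```bash
python3 -c "
from workcell import r
print(r.finish_job())"
```

```text
the job is handed in; nothing more can be done
None
```

The job is handed in at about 34 s: the three cups are nested fully home and the dimmer is against its anticlockwise stop. Early on, the fingers knocked the knob and pressed on something near the control box (about 54 N measured at the wrist). I recovered and finished, but the hand-in gave no verdict, so I can't say whether that contact counts against the 40 N limit.

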